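Change the cured cell block in the bonding press

ROBOT

A 6-joint arm with a two-finger parallel gripper is mounted at the origin on the work surface. World frame = base frame: x ahead of the robot, y to its left, z up, the work surface at z = 0. Lengths are in m, angles in degrees, forces in N, time in s.
With the tool pointing down it reaches from about 0.3 to 0.75 m from the base axis. Payload 8.5 kg.
Tool frame: the origin (TCP) lies midway between the tips of the shut fingers; the grasp point (between the pads) lies 19 mm behind it; z points along the fingers, y is the line along which they close (so a half turn about z gives the same grasp; the last joint's range is limited). The gripper opens to 85 mm and grips with 20 to 120 N. Pads are 22 mm wide; open, the fingers measure 114 mm over their backs; the gripper's body (76 mm by 85 mm) begins 54 mm behind the grasp point. The pads swing forward as they close: fully open they stand 13 mm farther back than shut.
Start: joints at [-77.768, 21.807, 74.336, -0, 83.858, -12.336], TCP at [0.229, -0.5, 0.231] pointing down, gripper open.
Joint ranges: [-178.18, 178.18], [-50.72, 133.34], [12.68, 142.11], [-81.47, 261.47], [9.98, 163.14], [-165.26, 165.26]. Speed limits (degrees/s): [136.94, 136.94, 180, 180, 180, 180].

INTERFACE

Orientations are given as a 3x3 rotation matrix whose columns are the frame's x, y, z axes.
In Python, from rig import env, get_image, close_job gives the robot as it stands.
- The arm moves only by the tool step_arm, never from a script. Its argument "targets" is a list of rows, each a list of 2 entries, a list of its own where there are three numbers: the shift along the tool's x, y, z as a fraction of full scale, then the turn, a rotation vector about the tool's x, y, z as a fraction of full scale. In form: [[[x, y, z], [wx, wy, wz]], ...]. A call has 1 to 10 rows; each row is the pose to reach, as a shift and turn from the pose commanded when the call began, along the tool's axes at that moment; what a row does not reach only later rows make up. Full scale, the value 1, is 0.3 m for a shift and 45 degrees for a turn. A row lasts 1/12 s, in which the tool goes at most 41.7 mm and 7.16 degrees, less where a joint would pass 70% of its speed; a pose out of reach is approached as far as the arm can. A call with a number of a shift or a turn outside -1 to 1 is refused whole. A call with a gripper value outside its range is refused whole. "jaw" is the finger opening in mm, from 0 to 85.4, set as the call begins (left out, the last holds). The fingers move at their own pace and stop on an object; "grip_force" is the grip in N (left out, the last holds). Time passes only in rows, so rows that repeat a pose let the fingers close. It gives the time, the measured TCP pose, the force, the opening and the grip force at its end, in the units of the state.
- env.observe(): the state, without advancing time (a new reading comes with each control period).
- get_image(name): name is "side" or "top"; returns a dict with "img" (384x512x3 uint8, red, green, blue), "z_map" (384x512 float32, m along the optical axis (not along the pixel's ray), 0 where there is no reading), "intrinsics" (3x3 intrinsics, pixels), "D" ([k1, k2, p1, p2, k3] as OpenCV has them; the pictures are not rectified), "rvec" (rotation vector, rad) and "tvec" (3), from world to camera coordinates, as OpenCV has them. Camera axes: x right, y down, z forward; pixel columns grow to the right and rows downward; lengths in m; the calibration is good to about 2 mm. A picture is of the moment at which its call begins.
- close_job(): hands the job in; it is judged then, once.
The state is a dict: "time_s": time; "q": joint angles; "qvel": joint speeds; "joint_efforts": joint torques, N m; "position": TCP position; "tool_rot": TCP orientation; "ft_force": force on the tool from outside, world axes, zero at the start; "wrist_torque": the same for the moment, N m; "grip_width": finger opening in m; "gripper_force": force on a finger pad.
Only numpy, scipy, OpenCV 4.12 (cv2) and the standard library are available. Lean on these libraries where they do the work, as an engineer would, in place of code of your own. Each camera call takes 0.05 s, during which the arm holds its last target. There are 200 camera calls.

TASK

The cell block under the weight in the aluminium press base has cured: lift off the steel weight and then the plywood pressing board and lay them side by side on the ribbed rubber pad, then stand the cured block in the empty half of the black tray, square with it, in the middle of that half. Next, set the waiting block, which stands by itself on the cutting mat, upright in the middle of the press base and square with it, and put the board and then the weight back on top of it, each centred, the board's long side along the block's. Set the blocks down gently rather than dropping them in, leave the block already in the tray where it is, and do not knock over the white glue bottle.

Things in the scene. Friction and masses are not known exactly. Their poses are not given: they have to be found in the camera images.
- weight: Round steel weight with a knob, 70 mm high, about 0.65 kg: plain cylinder 46 mm across from the bottom up to 46 mm height, then a narrow neck (16 mm) and a 26 mm knob (58 to 68 mm height). Can be gripped by the cylinder. At the start it stands on the pressing board. Origin: centre of its underside; z up.
- board: Plywood pressing board with a rubber face below, 64 x 44 x 18 mm high, about 60 g. At the start it lies on top of the cured block (under the weight). Origin: centre of its underside; x along the 64 mm, y along the 44 mm, z up.
- block_cured: Rigid straight-sided battery block of 12 standing cells, 81 x 61 x 69 mm high, 0.6 kg: black plastic brackets below and above, grey round cells between, pale 71 x 51 mm sheet on top. Origin: centre of its underside; x along the 81 mm, y along the 61 mm (grip across it), z up. The cured one: at the start in the press base, under board and weight.
- block_next: Rigid straight-sided battery block of 12 standing cells, 81 x 61 x 69 mm high, 0.6 kg: black plastic brackets below and above, grey round cells between, pale 71 x 51 mm sheet on top. Origin: centre of its underside; x along the 81 mm, y along the 61 mm (grip across it), z up. The waiting one: at the start by itself, directly on the cutting mat.
- block_kept: Rigid straight-sided battery block of 12 standing cells, 81 x 61 x 69 mm high, 0.6 kg: black plastic brackets below and above, grey round cells between, pale 71 x 51 mm sheet on top. Origin: centre of its underside; x along the 81 mm, y along the 61 mm (grip across it), z up. One that is already in the tray, in its x = -55 mm half; it stays.
- press: Fixed aluminium press base, 125 x 105 mm, with two small bolting ears at its x ends (173 mm over the ears). Flat floor 105 x 85 mm at 8 mm height, with a rim 10 mm wide around it, up to 18 mm height. Origin: centre of its underside, on the bench top; x along the 125 mm, z up.
- tray: Fixed black plastic tray, 225 x 95 mm, walls 24 mm high and 5 mm thick, a divider as high across the middle: two halves, each 105 x 85 mm inside, floor at 4 mm height. Origin: centre of its underside; x along the 225 mm, z up. The empty half's centre is at x = +55 mm, y = 0; a block stands in the other, lengthwise.
- pad: Fixed flat ribbed dark rubber rest pad, 200 x 130 x 3 mm. Origin: centre of its underside; x along the 200 mm, z up.
- glue: White plastic glue bottle with a black pointed nozzle, 42 mm across and 125 mm high, standing on the mat on the robot's side of the work places; a bystander. Origin: centre of its underside; z up.
Mind the look-alikes: they are no part of the job. Leave any blue, pink or yellow look-alike of the board alone.

How it is judged:
By the outcome, as a careful person would: the job done as asked, in the order asked, and still so for the second after the job is handed in, with the robot touching nothing.
It also fails if it takes over 141 s, if anything falls off the work surface, if the arm or the gripper's body presses on something with over 40 N, if the wrist force passes 120 N, or if a joint passes its speed limit or range.

## Working session

There is one attempt and no reset: what is moved stays moved. The work goes in short steps, Python scripts to look and compute and a tool call to move; the robot and the scene stay as the last step left them, time stands still between calls to the robot, and variables do not carry over. Pictures are saved under pics/ and viewed, at most 14 in all, crops included, and the job is handed in when it is done.

Besides the shell and the picture viewer there is one more tool, called after "Call:" as a command line: name --argument value ..., lists and objects as JSON in quotes. step_arm: Moves the arm, as the interface text tells. Its arguments: {"type":"object","properties":{"targets":{"type":"array","items":{"type":"array"}},"jaw":{"type":"number"},"grip_force":{"type":"number"}},"required":["targets"]}

```bash
ls; mkdir -p pics; cat > h.py <<'E'
import numpy as np, cv2
from rig import env, get_image, close_job
def cloud(c):
    h,w=c["z_map"].shape; u,v=np.meshgrid(np.arange(w),np.arange(h))
    p=cv2.undistortPoints(np.stack([u,v],-1).reshape(-1,1,2).astype(np.float64),c["intrinsics"],c["D"]).reshape(h,w,2)
    z=c["z_map"].astype(float); X=np.dstack([p[...,0]*z,p[...,1]*z,z])
    R=cv2.Rodrigues(np.array(c["rvec"],float))[0]
    W=(X-np.array(c["tvec"]).ravel())@R; W[z==0]=np.nan
    return W
E
python3 - <<'E'
from h import *
import pickle
s=env.observe(); print(s)
for n in("side","top"):
    c=get_image(n); pickle.dump(c,open(n+".pkl","wb")); cv2.imwrite(f"pics/{n}0.png",cv2.resize(c["img"][...,::-1],(768,576)))
    R=cv2.Rodrigues(np.array(c["rvec"],float))[0]; print(n,-R.T@np.ravel(c["tvec"]),R[2],c["intrinsics"][0][0])
E
```

```text
pics
{'time_s': 0.0, 'q': array([-7.77666745e+01,  2.18419179e+01,  7.43866544e+01, -3.26660248e-04,
        8.38574209e+01, -1.23346047e+01]), 'qvel': array([ 0.0649147 ,  0.04144553,  0.01967327,  0.04755742, -0.00883695,
        0.01807519]), 'joint_efforts': array([ 9.23042762e-05, -4.48453653e+01, -2.31281841e+01, -1.58050020e-04,
        4.63713470e-03,  7.53382295e-06]), 'position': array([ 0.22861594, -0.49990343,  0.23069189]), 'tool_rot': array([[ 9.09468764e-01,  4.15772129e-01, -3.23562911e-04],
       [ 4.15772135e-01, -9.09467638e-01,  1.46558289e-03],
       [ 3.15078521e-04, -1.46743030e-03, -9.99998874e-01]]), 'ft_force': array([-0.94830709, -0.02502644, -0.16489807]), 'wrist_torque': array([0.01484808, 0.03421434, 0.00404153]), 'gripper_force': 0.0, 'grip_width': 0.08518640651519394}
side [0.05381165 0.45226788 0.8560664 ] [ 0.42092902 -0.48888372 -0.76407556] 386.14104896662894
top [ 0.26660689 -0.04224019  1.18117173] [ 0.18727476  0.01252489 -0.98222772] 412.70649211252453
```

View pics/top0.png

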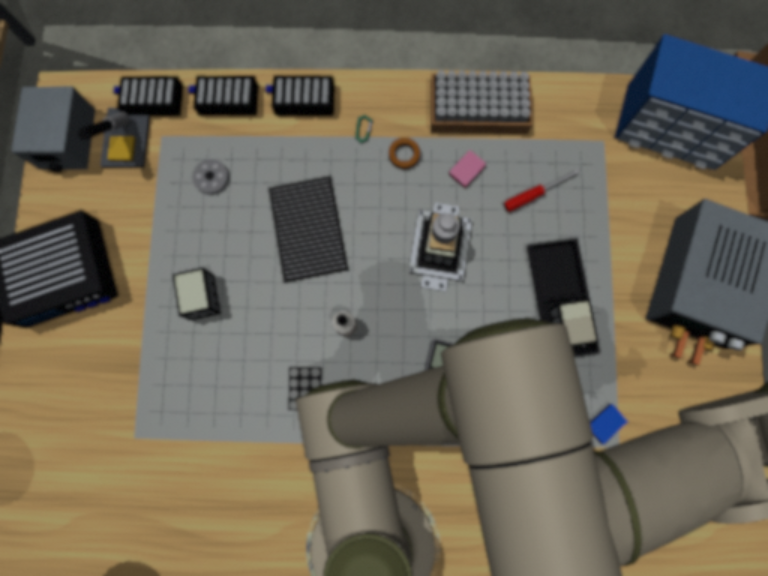

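View pics/side0.png

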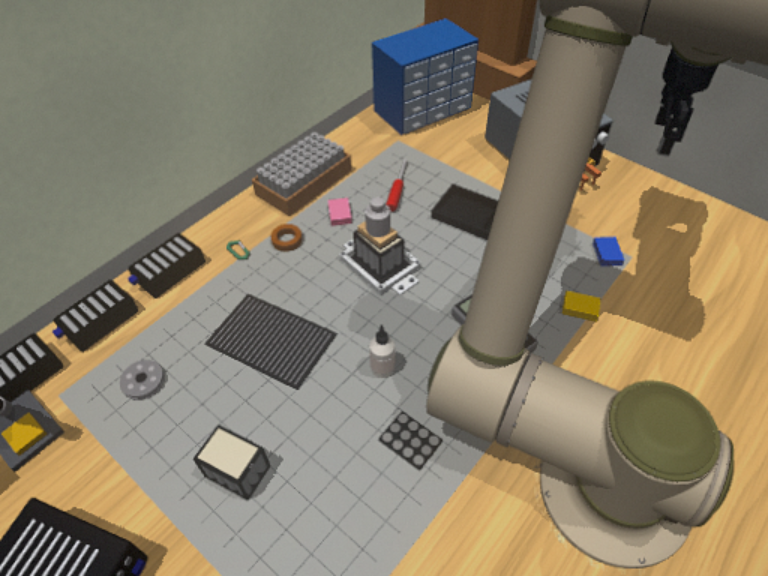

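The top view (768-scale) shows the weight, board and cured block in the press at (440,240), the pad at (308,228), the tray at (563,295) with the kept block at (578,325), and the waiting block at (195,292). The glue is at (343,320). Next I measure these from both views.

```bash
cat > m.py <<'E'
from h import *
import pickle
C={n:pickle.load(open(n+".pkl","rb")) for n in("top","side")}
W={n:cloud(C[n]) for n in C}
k=512/768
for name,t,s in [("next",(193,292),(232,453)),("glue",(343,320),(381,332)),("pad",(308,228),(270,340)),("knob",(447,218),(378,205)),("kept",(578,325),None),("tray",(555,270),(463,205)),("mat",(250,380),(330,430)),("board",(446,246),(375,240)),("cured",(440,262),None)]:
    for n,p in(("top",t),("side",s)):
        if p: print(name,n,np.round(W[n][int(p[1]*k),int(p[0]*k)],4))
E
python3 m.py
python3 - <<'E'
import sys; sys.path.insert(0,'.')
import pickle,cv2,numpy as np
a=pickle.load(open('top.pkl','rb'))["img"][120:250,255:420,::-1]
b=pickle.load(open('side.pkl','rb'))["img"][100:260,130:370,::-1]
cv2.imwrite('pics/c1.png',np.vstack([cv2.resize(a,(400,315),interpolation=2),cv2.resize(b,(400,267),interpolation=2)]))
E
```

```text
next top [0.4579 0.3373 0.073 ]
next side [0.4513 0.3398 0.0689]
glue top [0.4047 0.0556 0.1107]
glue side [0.4033 0.0624 0.1117]
pad top [0.5997 0.1394 0.0026]
pad side [5.980e-01 1.435e-01 4.000e-04]
knob top [ 0.5752 -0.1233  0.1654]
knob side [ 0.5604 -0.1155  0.1635]
kept top [ 0.4066 -0.3659  0.0753]
tray top [ 0.5211 -0.3469  0.0036]
tray side [ 0.5351 -0.3595  0.0064]
mat top [0.3012 0.2389 0.0036]
mat side [0.3946 0.2012 0.002 ]
board top [ 0.5432 -0.1261  0.0939]
board side [ 0.5515 -0.0943  0.0951]
cured top [ 0.5309 -0.1198  0.0257]
```

View pics/c1.png

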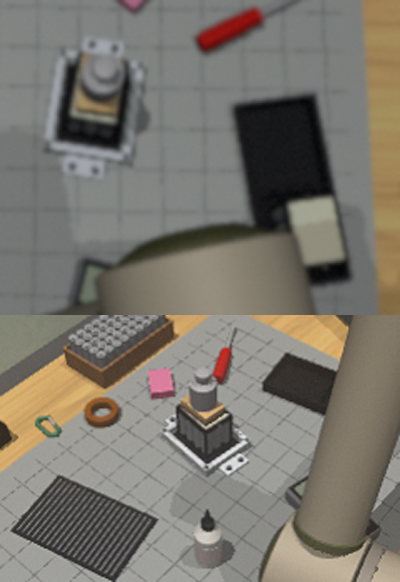

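```bash
cat >> h.py <<'E'
def ortho(c,z,x0,x1,y0,y1,s=0.0005):
    # image: rows = x decreasing (up=+x), cols = y decreasing (left=+y)
    xs=np.arange(x1,x0,-s); ys=np.arange(y1,y0,-s)
    X,Y=np.meshgrid(xs,ys,indexing='ij'); P=np.stack([X,Y,np.full_like(X,z)],-1).reshape(-1,1,3)
    uv=cv2.projectPoints(P,np.array(c["rvec"],float),np.array(c["tvec"],float),c["intrinsics"],c["D"])[0].reshape(*X.shape,2).astype(np.float32)
    return cv2.remap(c["img"],uv[...,0],uv[...,1],cv2.INTER_LINEAR)
def rect(mask,x1,y1,s=0.0005):
    n,l,st,_=cv2.connectedComponentsWithStats(mask.astype(np.uint8)); i=1+np.argmax(st[1:,4])
    p=np.argwhere(l==i)[:, ::-1].astype(np.float32)
    (cx,cy),(w,h),a=cv2.minAreaRect(p); b=cv2.boxPoints(((cx,cy),(w,h),a))*s
    b=np.stack([x1-b[:,1],y1-b[:,0]],1)
    e1=b[1]-b[0];e2=b[2]-b[1]; L=e1 if np.linalg.norm(e1)>np.linalg.norm(e2) else e2
    return dict(c=np.round(b.mean(0),4),size=np.round(sorted([np.linalg.norm(e1),np.linalg.norm(e2)]),4),yaw=round((np.degrees(np.arctan2(L[1],L[0]))+90)%180-90,2))
E
cat > m2.py <<'E'
from h import *
import pickle
C={n:pickle.load(open(n+".pkl","rb")) for n in("top","side")}
def go(nm,n,z,x0,x1,y0,y1,f):
    o=ortho(C[n],z,x0,x1,y0,y1); hsv=cv2.cvtColor(o,cv2.COLOR_RGB2HSV).astype(int)
    print(nm,n,rect(f(hsv,o.astype(int)),x1,y1)); return o
tiles=[]
pale=lambda h,o:(h[...,2]>135)&(h[...,1]>25)
for n in C: tiles.append(go("next",n,.070,.38,.54,.26,.42,pale))
for n in C: tiles.append(go("press",n,.018,.45,.65,-.22,-.02,lambda h,o:h[...,2]>185))
for n in C: tiles.append(go("pad",n,.003,.47,.73,.03,.25,lambda h,o:h[...,2]<85))
for n in C: tiles.append(go("tray",n,.024,.35,.62,-.45,-.25,lambda h,o:h[...,2]<60))
tiles.append(go("kept","top",.073,.35,.5,-.45,-.28,pale))
cv2.imwrite("pics/t1.png",np.vstack([np.hstack([cv2.resize(t,(200,280)) for t in tiles[i:i+4]]) for i in(0,4)])[...,::-1])
E
python3 m2.py
```

```text
next top {'c': array([0.4782, 0.3535], dtype=float32), 'size': array([0.0332, 0.0353], dtype=float32), 'yaw': np.float32(54.29)}
next side {'c': array([0.4559, 0.3429], dtype=float32), 'size': array([0.0515, 0.0713], dtype=float32), 'yaw': np.float32(13.77)}Traceback (most recent call last):
  File "m2.py", line 10, in <module>
    for n in C: tiles.append(go("press",n,.018,.45,.65,-.22,-.02,lambda h,o:h[...,2]>185))
                             ~~^^^^^^^^^^^^^^^^^^^^^^^^^^^^^^^^^^^^^^^^^^^^^^^^^^^^^^^^^^
  File "m2.py", line 6, in go
    print(nm,n,rect(f(hsv,o.astype(int)),x1,y1)); return o
               ~~~~^^^^^^^^^^^^^^^^^^^^^^^^^^^^
  File "h.py", line 17, in rect
    n,l,st,_=cv2.connectedComponentsWithStats(mask.astype(np.uint8)); i=1+np.argmax(st[1:,4])
                                                                          ~~~~~~~~~^^^^^^^^^^
    return _wrapfunc(a, 'argmax', axis=axis, out=out, **kwds)
    return bound(*args, **kwds)
ValueError: attempt to get argmax of an empty sequence
```

```bash
cat > m2.py <<'E'
from h import *
import pickle
C={n:pickle.load(open(n+".pkl","rb")) for n in("top","side")}
tiles=[]
def go(nm,n,z,x0,x1,y0,y1,inv,t=None):
    o=ortho(C[n],z,x0,x1,y0,y1); g=cv2.cvtColor(o,cv2.COLOR_RGB2GRAY)
    T,m=cv2.threshold(g,t or 0,255,(cv2.THRESH_BINARY_INV if inv else cv2.THRESH_BINARY)+(0 if t else cv2.THRESH_OTSU))
    print(nm,n,T,rect(m>0,x1,y1)); cv2.putText(o,nm+n,(5,15),0,.5,(255,0,0)); tiles.append(o)
for n in C: go("next",n,.070,.40,.52,.28,.40,0,{"top":120,"side":150}[n])
for n in C: go("press",n,.018,.45,.65,-.22,-.02,0,145)
for n in C: go("pad",n,.003,.47,.73,.03,.25,1)
for n in C: go("tray",n,.024,.33,.60,-.45,-.27,1,60)
cv2.imwrite("pics/t1.png",np.vstack([np.hstack([cv2.resize(t,(200,280)) for t in tiles[i:i+4]]) for i in(0,4)])[...,::-1])
E
python3 m2.py
```

```text
next top 120.0 {'c': array([0.4602, 0.3403], dtype=float32), 'size': array([0.1195, 0.1195], dtype=float32), 'yaw': np.float32(0.0)}
next side 150.0 {'c': array([0.4559, 0.343 ], dtype=float32), 'size': array([0.0509, 0.0704], dtype=float32), 'yaw': np.float32(13.82)}
press top 145.0 {'c': array([ 0.5737, -0.0736], dtype=float32), 'size': array([0.0081, 0.099 ], dtype=float32), 'yaw': np.float32(-8.48)}
press side 145.0 {'c': array([ 0.5345, -0.1425], dtype=float32), 'size': array([0.154, 0.168], dtype=float32), 'yaw': np.float32(0.0)}
pad top 92.0 {'c': array([0.6001, 0.14  ], dtype=float32), 'size': array([0.1317, 0.203 ], dtype=float32), 'yaw': np.float32(11.87)}
pad side 115.0 {'c': array([0.5977, 0.1428], dtype=float32), 'size': array([0.1334, 0.2041], dtype=float32), 'yaw': np.float32(12.49)}
tray top 60.0 {'c': array([ 0.4935, -0.3311], dtype=float32), 'size': array([0.1389, 0.1628], dtype=float32), 'yaw': np.float32(5.67)}
tray side 60.0 {'c': array([ 0.5036, -0.3352], dtype=float32), 'size': array([0.1165, 0.1349], dtype=float32), 'yaw': np.float32(8.86)}
```

View pics/t1.png

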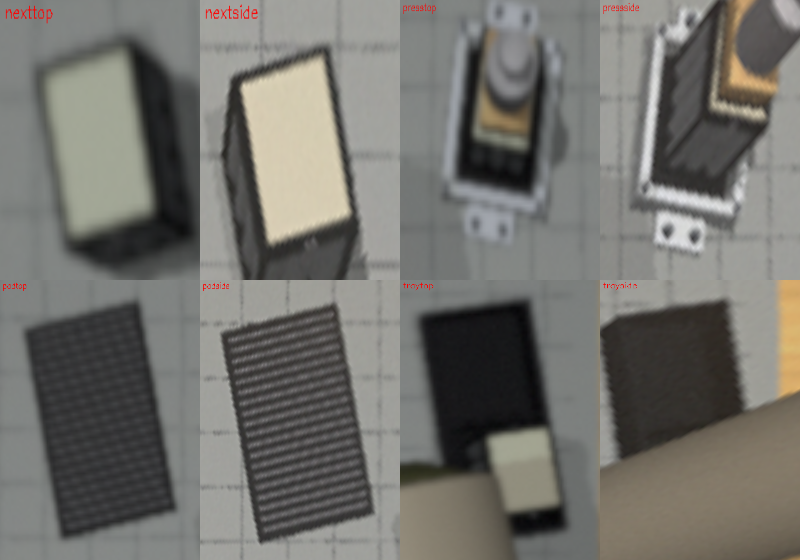

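The side view fits the waiting block well (51x71 sheet), and the pad agrees to 3 mm between the cameras. The arm hides part of the tray, so I'll measure that once it has moved away. Next is the weight knob and the press corners.

```bash
cat >> h.py <<'E'
from scipy.spatial.transform import Rotation as Ro
def plan(x,y,z,yaw,p=None,R=None):
    s=env.observe(); p=s["position"] if p is None else p; R=s["tool_rot"] if R is None else R
    a=np.radians(yaw); c,t=np.cos(a),np.sin(a); Rt=np.array([[c,t,0],[t,-c,0],[0,0,-1]])
    d=R.T@(np.array([x,y,z])-p); w=Ro.from_matrix(R.T@Rt).as_rotvec(degrees=True)
    print("shift",np.round(d/.3,4),"turn",np.round(w/45,4),"mm",np.round(d*1e3,1)); return np.array([x,y,z]),Rt
E
python3 - <<'E'
from h import *
import pickle
o=[]
for n in("top","side"):
    c=pickle.load(open(n+".pkl","rb")); W=cloud(c)
    m=(W[...,2]>.158)&(abs(W[...,0]-.565)<.05)&(abs(W[...,1]+.12)<.05)
    p=W[m]; print(n,len(p),p.mean(0),np.ptp(p,0))
    for z,h in((.018,.13),(.165,.05)):
        t=ortho(c,z,.565-h/1.0,.565+h,-.12-h,-.12+h,h/190); t=t[:380,:380].copy()
        o.append(cv2.resize(t,(300,300)))
cv2.imwrite("pics/p1.png",np.vstack([np.hstack(o[:2]),np.hstack(o[2:])])[...,::-1])
plan(.565,-.12,.25,-5.5)
E
```

```text
top 81 [ 0.56896439 -0.12255282  0.16426752] [0.02426383 0.0235417  0.01039527]
side 60 [ 0.5681174  -0.11926707  0.16247913] [0.02573315 0.02417929 0.007872  ]
shift [ 1.5463 -0.6858 -0.0627] turn [-0.0016  0.      0.6682] mm [ 463.9 -205.7  -18.8]
```

View pics/p1.png

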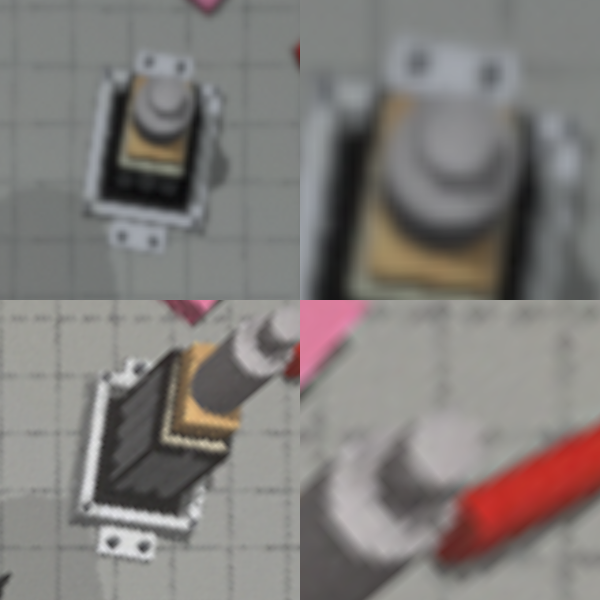

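Both cameras put the weight's axis at about (0.567,-0.120), with the knob top at 0.165 m as expected. The press yaw is about -6°. I'm moving above it.

Call:
step_arm --targets '[[[0.77,-0.34,-0.06],[0,0,0]],[[0.77,-0.34,-0.06],[0,0,0]],[[0.77,-0.34,-0.06],[0,0,0]],[[0.77,-0.34,-0.06],[0,0,0]],[[0.77,-0.34,-0.06],[0,0,0]],[[0.77,-0.34,-0.06],[0,0,0]],[[0.77,-0.34,-0.06],[0,0,0]],[[0.77,-0.34,-0.06],[0,0,0]]]' --jaw 85

```text
time_s: 0.77
position: [0.3975, -0.3097, 0.2493]
tool_rot: [[0.908, 0.419, -0.0], [0.419, -0.908, 0.0], [0.0, -0.0, -1.0]]
ft_force: [-1.0, 0.1, -0.3]
grip_width: 0.085
gripper_force: 0.0
```

Call:
step_arm --targets '[[[0.78,-0.345,0],[0,0,0.67]],[[0.78,-0.345,0],[0,0,0.67]],[[0.78,-0.345,0],[0,0,0.67]],[[0.78,-0.345,0],[0,0,0.67]],[[0.78,-0.345,0],[0,0,0.67]],[[0.78,-0.345,0],[0,0,0.67]],[[0.78,-0.345,0],[0,0,0.67]],[[0.78,-0.345,0],[0,0,0.67]],[[0.78,-0.345,0],[0,0,0.67]],[[0.78,-0.345,0],[0,0,0.67]]]'

```text
time_s: 1.6
position: [0.5656, -0.1214, 0.2489]
tool_rot: [[0.995, -0.099, -0.001], [-0.099, -0.995, -0.0], [-0.001, 0.0, -1.0]]
ft_force: [0.0, 0.1, 0.1]
grip_width: 0.0848
gripper_force: 0.0
```

```bash
python3 - <<'E'
from h import *
import pickle
s=env.observe(); print(s["time_s"],s["position"],s["ft_force"])
print(np.round(s["tool_rot"],4).tolist())
plan(.567,-.1205,.100,-6)
c=get_image("top"); pickle.dump(c,open("top1.pkl","wb"))
a=ortho(c,.024,.33,.60,-.46,-.26,.0005)
cv2.imwrite("pics/q1.png",np.hstack([cv2.resize(c["img"],(520,390))[:, :],cv2.resize(a,(280,390))])[...,::-1])
E
```

```text
1.6 [ 0.56556019 -0.12142885  0.2488951 ] [0.03606968 0.14857553 0.11254093]
[[0.9951, -0.0987, -0.001], [-0.0987, -0.9951, -0.0001], [-0.001, 0.0002, -1.0]]
shift [ 0.005  -0.0036  0.4963] turn [0.0002 0.0013 0.0075] mm [  1.5  -1.1 148.9]
```

View pics/q1.png

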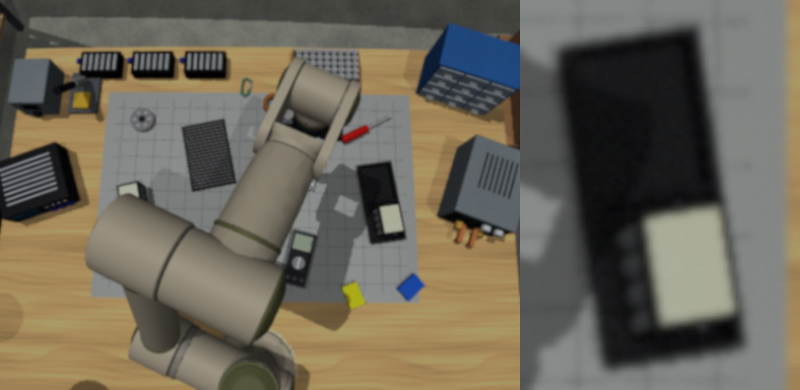

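The tray is now fully visible, with its empty half on the far side. I'm lowering onto the weight and gripping it.

Call:
step_arm --targets '[[[0.005,-0.003,0.1],[0,0,0]],[[0.005,-0.003,0.2],[0,0,0]],[[0.005,-0.003,0.3],[0,0,0]],[[0.005,-0.003,0.38],[0,0,0]],[[0.005,-0.003,0.43],[0,0,0]],[[0.005,-0.003,0.46],[0,0,0]],[[0.005,-0.003,0.48],[0,0,0]],[[0.005,-0.003,0.495],[0,0,0]],[[0.005,-0.003,0.495],[0,0,0]]]'

```text
time_s: 2.4
position: [0.5676, -0.1197, 0.1008]
tool_rot: [[0.995, -0.098, 0.0], [-0.098, -0.995, -0.0], [0.0, 0.0, -1.0]]
ft_force: [-0.8, 0.1, 0.3]
grip_width: 0.0851
gripper_force: 0.0
```

Call:
step_arm --targets '[[[0,0,0],[0,0,0]],[[0,0,0],[0,0,0]],[[0,0,0],[0,0,0]],[[0,0,0],[0,0,0]],[[0,0,0],[0,0,0]],[[0,0,0],[0,0,0]],[[0,0,0],[0,0,0]],[[0,0,0],[0,0,0]],[[0,0,0],[0,0,0]]]' --jaw 40 --grip_force 60

```text
time_s: 3.15
position: [0.5683, -0.1198, 0.1018]
tool_rot: [[0.995, -0.097, 0.002], [-0.097, -0.995, -0.001], [0.002, 0.001, -1.0]]
ft_force: [-0.6, -2.9, 6.9]
grip_width: 0.0443
gripper_force: 63.0
```

Call:
step_arm --targets '[[[0,0,-0.02],[0,0,0]],[[0,0,-0.07],[0,0,0]],[[0,0,-0.15],[0,0,0]],[[0,0,-0.25],[0,0,0]],[[0,0,-0.33],[0,0,0]],[[0,0,-0.36],[0,0,0]],[[0,0,-0.36],[0,0,0]]]'

```text
time_s: 3.73
position: [0.568, -0.1191, 0.2102]
tool_rot: [[0.995, -0.097, 0.002], [-0.097, -0.995, -0.001], [0.002, 0.0, -1.0]]
ft_force: [-0.3, -0.6, -6.5]
grip_width: 0.0438
gripper_force: 62.4
```

```bash
python3 - <<'E'
from h import *
import pickle
c=pickle.load(open("top1.pkl","rb"))
o=ortho(c,.024,.33,.60,-.46,-.26); g=cv2.cvtColor(o,cv2.COLOR_RGB2GRAY)
for t in(45,55,65): 
    m=cv2.morphologyEx((g<t).astype(np.uint8),cv2.MORPH_CLOSE,np.ones((9,9))); print("tray",t,rect(m,.60,-.26))
for t in(100,120,130):
    o=ortho(c,.073,.33,.50,-.43,-.3); g=cv2.cvtColor(o,cv2.COLOR_RGB2GRAY); print("kept",t,rect(g>t,.5,-.3))
# pad spots
a=np.radians(12.2); P=np.array([.599,.1414]); ux=np.array([np.cos(a),np.sin(a)])
print("weight spot",P+.05*ux,"board spot",P-.045*ux)
w=P+.05*ux
p,R=plan(.45,.03,.21,12.2); 
p,R=plan(w[0],w[1],.21,12.2)
E
```

```text
tray 45 {'c': array([ 0.4629, -0.3514], dtype=float32), 'size': array([0.1006, 0.2205], dtype=float32), 'yaw': np.float32(8.57)}
tray 55 {'c': array([ 0.4629, -0.3511], dtype=float32), 'size': array([0.1031, 0.2225], dtype=float32), 'yaw': np.float32(8.62)}
tray 65 {'c': array([ 0.4627, -0.3505], dtype=float32), 'size': array([0.1062, 0.2243], dtype=float32), 'yaw': np.float32(8.77)}
kept 100 {'c': array([ 0.4152, -0.3648], dtype=float32), 'size': array([0.1295, 0.1695], dtype=float32), 'yaw': np.float32(0.0)}
kept 120 {'c': array([ 0.4152, -0.3648], dtype=float32), 'size': array([0.1295, 0.1695], dtype=float32), 'yaw': np.float32(0.0)}
kept 130 {'c': array([ 0.4152, -0.409 ], dtype=float32), 'size': array([0.041 , 0.1695], dtype=float32), 'yaw': np.float32(0.0)}
weight spot [0.64787079 0.15196624] board spot [0.55501628 0.13189038]
shift [-0.4397 -0.4564 -0.0006] turn [ 0.001  -0.0029 -0.3948] mm [-131.9 -136.9   -0.2]
shift [ 1.773e-01 -9.250e-01  6.000e-04] turn [ 0.001  -0.0029 -0.3948] mm [ 5.320e+01 -2.775e+02  2.000e-01]
```

Call:
step_arm --targets '[[[0.02,-0.09,0],[0,0,-0.04]],[[0.05,-0.2,0],[0,0,-0.1]],[[0.07,-0.33,0],[0,0,-0.16]],[[0.1,-0.46,0],[0,0,-0.22]],[[0.13,-0.6,0],[0,0,-0.3]],[[0.15,-0.73,0],[0,0,-0.35]],[[0.17,-0.84,0],[0,0,-0.38]],[[0.177,-0.9,0],[0,0,-0.395]],[[0.177,-0.925,0],[0.001,-0.003,-0.395]],[[0.177,-0.925,0],[0.001,-0.003,-0.395]]]'

```text
time_s: 4.57
position: [0.6467, 0.1535, 0.206]
tool_rot: [[0.977, 0.213, -0.007], [0.213, -0.977, 0.001], [-0.007, -0.002, -1.0]]
ft_force: [0.2, -0.4, -6.1]
grip_width: 0.044
gripper_force: 63.0
```

Call:
step_arm --targets '[[[0,0,0.08],[0,0,0]],[[0,0,0.2],[0,0,0]],[[0,0,0.32],[0,0,0]],[[0,0,0.44],[0,0,0]],[[0,0,0.54],[0,0,0]],[[0,0,0.6],[0,0,0]],[[0,0,0.63],[0,0,0]],[[0,0,0.64],[0,0,0]],[[0,0,0.64],[0,0,0]]]'

```text
time_s: 5.32
position: [0.6471, 0.1511, 0.0167]
tool_rot: [[0.978, 0.21, -0.003], [0.21, -0.978, 0.0], [-0.003, -0.001, -1.0]]
ft_force: [0.2, 0.2, -5.2]
grip_width: 0.0441
gripper_force: 63.0
```

```bash
python3 - <<'E'
from h import *
plan(.6479,.152,.0105,12.2); print(env.observe()["ft_force"])
E
```

```text
shift [ 0.0032 -0.0024  0.0206] turn [-0.0013  0.0034 -0.0015] mm [ 1.  -0.7  6.2]
[ 0.24157881  0.15689324 -5.21832549]
```

Easing it down the last few millimetres, then releasing.

Call:
step_arm --targets '[[[0,0,0.008],[0,0,0]],[[0,0,0.014],[0,0,0]],[[0,0,0.02],[0,0,0]],[[0,0,0.02],[0,0,0]]]'

```text
time_s: 5.65
position: [0.6471, 0.1519, 0.0111]
tool_rot: [[0.977, 0.211, -0.002], [0.211, -0.977, 0.001], [-0.002, -0.001, -1.0]]
ft_force: [0.1, 0.9, -5.7]
grip_width: 0.044
gripper_force: 63.0
```

Call:
step_arm --targets '[[[0,0,0.004],[0,0,0]],[[0,0,0.007],[0,0,0]],[[0,0,0.007],[0,0,0]]]'

```text
time_s: 5.9
position: [0.6473, 0.152, 0.0098]
tool_rot: [[0.977, 0.211, -0.001], [0.211, -0.977, 0.001], [-0.001, -0.001, -1.0]]
ft_force: [-3.1, -1.2, 3.1]
grip_width: 0.0441
gripper_force: 63.7
```

Call:
step_arm --targets '[[[0,0,0],[0,0,0]],[[0,0,0],[0,0,0]],[[0,0,0],[0,0,0]],[[0,0,0],[0,0,0]],[[0,0,0],[0,0,0]],[[0,0,0],[0,0,0]],[[0,0,0],[0,0,0]]]' --jaw 85

```text
time_s: 6.48
position: [0.6471, 0.1519, 0.0087]
tool_rot: [[0.977, 0.211, -0.002], [0.211, -0.977, 0.001], [-0.002, -0.001, -1.0]]
ft_force: [0.4, -0.3, 0.0]
grip_width: 0.0851
gripper_force: 0.0
```

Call:
step_arm --targets '[[[0,0,-0.05],[0,0,0]],[[0,0,-0.15],[0,0,0]],[[0,0,-0.28],[0,0,0]],[[0,0,-0.4],[0,0,0]],[[0,0,-0.5],[0,0,0]],[[0,0,-0.57],[0,0,0]],[[0,0,-0.6],[0,0,0]],[[0,0,-0.6],[0,0,0]]]'

```text
time_s: 7.15
position: [0.6481, 0.1519, 0.1907]
tool_rot: [[0.977, 0.211, 0.001], [0.211, -0.977, 0.001], [0.002, -0.001, -1.0]]
ft_force: [-0.1, 0.4, 1.0]
grip_width: 0.0852
gripper_force: 0.0
```

```bash
python3 - <<'E'
from h import *
import pickle
o=[]
for n in("top","side"):
    c=get_image(n); pickle.dump(c,open(n+"2.pkl","wb")); W=cloud(c)
    m=(W[...,2]>.087)&(W[...,2]<.105)&(abs(W[...,0]-.565)<.05)&(abs(W[...,1]+.12)<.05)
    p=W[m]; print(n,len(p),p.mean(0),np.ptp(p,0))
    for z in(.018,.095):
        o.append(ortho(c,z,.48,.65,-.205,-.035,.17/300)[:300,:300])
    h=cv2.cvtColor(o[-1],cv2.COLOR_RGB2HSV); print(rect((h[...,1]>70)&(h[...,2]>90),.65,-.035,.17/300))
cv2.imwrite("pics/p2.png",np.vstack([np.hstack(o[:2]),np.hstack(o[2:])])[...,::-1])
E
```

```text
top 380 [ 0.5700067  -0.12125611  0.09568873] [0.06750781 0.04917783 0.01459073]
{'c': array([ 0.5692, -0.1215], dtype=float32), 'size': array([0.0471, 0.0651], dtype=float32), 'yaw': np.float32(-5.55)}<stdin>:7: RuntimeWarning: Mean of empty slice.
  ret = um.true_divide(
Traceback (most recent call last):
ValueError: zero-size array to reduction operation maximum which has no identity
```

Top view puts the board at (0.569,-0.1215), yaw -5.5°, top z 0.0957 (expected 0.095). The arm blocks the side view. I'm moving over the board.

```bash
python3 - <<'E'
from h import *
p,R=plan(.5685,-.121,.19,-5.5); plan(.5685,-.121,.079,-5.5,p,R)
E
```

```text
shift [-0.4479  0.8334 -0.0088] turn [-0.001   0.0059  0.3931] mm [-134.4  250.    -2.6]
shift [0.   0.   0.37] turn [0. 0. 0.] mm [  0.   0. 111.]
```

Call:
step_arm --targets '[[[-0.06,0.11,0],[0,0,0.05]],[[-0.13,0.24,0],[0,0,0.12]],[[-0.2,0.37,0],[0,0,0.2]],[[-0.27,0.5,0],[0,0,0.28]],[[-0.34,0.63,0],[0,0,0.34]],[[-0.4,0.74,0],[0,0,0.38]],[[-0.44,0.81,-0.009],[0,0.006,0.393]],[[-0.448,0.833,-0.009],[0,0.006,0.393]],[[-0.448,0.833,-0.009],[0,0.006,0.393]]]'

```text
time_s: 8.0
position: [0.5681, -0.1226, 0.1897]
tool_rot: [[0.995, -0.099, -0.0], [-0.099, -0.995, 0.002], [-0.001, -0.002, -1.0]]
ft_force: [0.1, -0.1, -0.4]
grip_width: 0.0849
gripper_force: 0.0
```

Call:
step_arm --targets '[[[0,0,0.1],[0,0,0]],[[0,0,0.2],[0,0,0]],[[0,0,0.28],[0,0,0]],[[0,0,0.32],[0,0,0]],[[0,0,0.345],[0,0,0]],[[0,0,0.36],[0,0,0]],[[0,0,0.36],[0,0,0]]]'

```text
time_s: 8.58
position: [0.5692, -0.1198, 0.0826]
tool_rot: [[0.996, -0.095, 0.001], [-0.095, -0.996, 0.002], [0.001, -0.002, -1.0]]
ft_force: [0.2, 0.6, -0.0]
grip_width: 0.0851
gripper_force: 0.0
```

```bash
python3 - <<'E'
from h import *
plan(.5685,-.121,.079,-5.5)
E
```

```text
shift [-0.0018  0.0043  0.012 ] turn [-0.0022 -0.0011  0.0016] mm [-0.5  1.3  3.6]
```

Call:
step_arm --targets '[[[0,0.004,0.012],[0,0,0]],[[0,0.004,0.012],[0,0,0]],[[0,0.004,0.012],[0,0,0]],[[0,0.004,0.012],[0,0,0]],[[0,0.004,0.012],[0,0,0]],[[0,0.004,0.012],[0,0,0]],[[0,0.004,0.012],[0,0,0]],[[0,0.004,0.012],[0,0,0]],[[0,0.004,0.012],[0,0,0]],[[0,0.004,0.012],[0,0,0]]]' --jaw 38 --grip_force 30

```text
time_s: 9.42
position: [0.5694, -0.122, 0.0806]
tool_rot: [[0.995, -0.096, 0.004], [-0.096, -0.995, 0.0], [0.004, -0.001, -1.0]]
ft_force: [0.5, 0.5, 6.6]
grip_width: 0.0432
gripper_force: 32.0
```

Call:
step_arm --targets '[[[0,0,-0.02],[0,0,0]],[[0,0,-0.06],[0,0,0]],[[0,0,-0.14],[0,0,0]],[[0,0,-0.24],[0,0,0]],[[0,0,-0.34],[0,0,0]],[[0,0,-0.4],[0,0,0]],[[0,0,-0.42],[0,0,0]],[[0,0,-0.42],[0,0,0]]]'

```text
time_s: 10.08
position: [0.569, -0.1221, 0.207]
tool_rot: [[0.995, -0.096, 0.004], [-0.096, -0.995, 0.0], [0.004, -0.0, -1.0]]
ft_force: [0.3, -0.0, -1.5]
grip_width: 0.043
gripper_force: 31.4
```

```bash
python3 - <<'E'
from h import *
p,R=plan(.555,.132,.2,12.2); plan(.555,.132,.012,12.2,p,R)
E
```

```text
shift [-0.1276 -0.8387  0.023 ] turn [ 3.000e-04 -5.600e-03 -3.931e-01] mm [ -38.3 -251.6    6.9]
shift [0.     0.     0.6267] turn [0. 0. 0.] mm [  0.   0. 188.]
```

Call:
step_arm --targets '[[[-0.015,-0.1,0],[0,0,-0.05]],[[-0.03,-0.22,0],[0,0,-0.12]],[[-0.05,-0.36,0],[0,0,-0.2]],[[-0.07,-0.5,0],[0,0,-0.27]],[[-0.09,-0.63,0],[0,0,-0.33]],[[-0.11,-0.75,0.01],[0,0,-0.38]],[[-0.125,-0.82,0.02],[0,-0.006,-0.393]],[[-0.128,-0.839,0.02],[0,-0.006,-0.393]],[[-0.128,-0.839,0.02],[0,-0.006,-0.393]]]'

```text
time_s: 10.83
position: [0.5538, 0.1334, 0.1983]
tool_rot: [[0.977, 0.213, -0.006], [0.213, -0.977, 0.001], [-0.005, -0.002, -1.0]]
ft_force: [0.1, -0.9, 0.1]
grip_width: 0.0432
gripper_force: 31.3
```

Call:
step_arm --targets '[[[0,0,0.08],[0,0,0]],[[0,0,0.2],[0,0,0]],[[0,0,0.32],[0,0,0]],[[0,0,0.44],[0,0,0]],[[0,0,0.54],[0,0,0]],[[0,0,0.6],[0,0,0]],[[0,0,0.625],[0,0,0]],[[0,0,0.625],[0,0,0]]]'

```text
time_s: 11.5
position: [0.5535, 0.131, 0.0107]
tool_rot: [[0.978, 0.209, -0.006], [0.209, -0.978, 0.0], [-0.006, -0.002, -1.0]]
ft_force: [-0.1, -0.3, 0.1]
grip_width: 0.0429
gripper_force: 31.3
```

```bash
python3 - <<'E'
from h import *
plan(.555,.132,.007,12.2)
E
```

```text
shift [ 0.0057 -0.0023  0.0124] turn [-0.0021  0.0076 -0.0024] mm [ 1.7 -0.7  3.7]
```

Call:
step_arm --targets '[[[0,0,0.006],[0,0.007,0]],[[0,0,0.011],[0,0.007,0]],[[0,0,0.013],[0,0.007,0]],[[0,0,0.013],[0,0.007,0]]]'

```text
time_s: 11.83
position: [0.5546, 0.1323, 0.0095]
tool_rot: [[0.977, 0.211, 0.005], [0.211, -0.977, 0.002], [0.005, -0.001, -1.0]]
ft_force: [0.2, 0.4, -0.5]
grip_width: 0.0431
gripper_force: 31.3
```

Call:
step_arm --targets '[[[0,0,0.004],[0,-0.004,0]],[[0,0,0.008],[0,-0.004,0]],[[0,0,0.008],[0,-0.004,0]],[[0,0,0.008],[0,-0.004,0]]]'

```text
time_s: 12.17
position: [0.5545, 0.1324, 0.0066]
tool_rot: [[0.977, 0.211, 0.001], [0.211, -0.977, 0.001], [0.001, -0.001, -1.0]]
ft_force: [-0.6, -0.1, 3.4]
grip_width: 0.0433
gripper_force: 31.8
```

Call:
step_arm --targets '[[[0,0,0],[0,0,0]],[[0,0,0],[0,0,0]],[[0,0,0],[0,0,0]],[[0,0,0],[0,0,0]],[[0,0,0],[0,0,0]],[[0,0,0],[0,0,0]],[[0,0,0],[0,0,0]]]' --jaw 85

```text
time_s: 12.75
position: [0.5542, 0.1323, 0.0062]
tool_rot: [[0.977, 0.211, -0.0], [0.211, -0.977, 0.001], [0.0, -0.001, -1.0]]
ft_force: [0.5, -0.9, -0.2]
grip_width: 0.0849
gripper_force: 0.0
```

Call:
step_arm --targets '[[[0,0,-0.05],[0,0,0]],[[0,0,-0.15],[0,0,0]],[[0,0,-0.28],[0,0,0]],[[0,0,-0.4],[0,0,0]],[[0,0,-0.5],[0,0,0]],[[0,0,-0.57],[0,0,0]],[[0,0,-0.6],[0,0,0]],[[0,0,-0.6],[0,0,0]]]'

```text
time_s: 13.42
position: [0.5548, 0.1322, 0.1879]
tool_rot: [[0.977, 0.211, 0.004], [0.211, -0.977, 0.001], [0.004, -0.0, -1.0]]
ft_force: [-0.5, 1.3, 0.1]
grip_width: 0.0846
gripper_force: 0.0
```

```bash
python3 - <<'E'
from h import *
import pickle
c=get_image("top"); pickle.dump(c,open("top3.pkl","wb")); o=[]
for z in(.018,.077): o.append(ortho(c,z,.46,.66,-.22,-.02,.2/390)[:390,:390])
g=cv2.cvtColor(o[1],cv2.COLOR_RGB2HSV)
for t in (110,120,130): print(rect((g[...,2]>t)&(g[...,1]>18),.66,-.02,.2/390))
cv2.imwrite("pics/p3.png",np.hstack(o)[...,::-1])
E
```

```text
{'c': array([ 0.5693, -0.1221], dtype=float32), 'size': array([0.0522, 0.0732], dtype=float32), 'yaw': np.float32(-9.78)}
{'c': array([ 0.5696, -0.1221], dtype=float32), 'size': array([0.0512, 0.0725], dtype=float32), 'yaw': np.float32(-9.78)}
{'c': array([ 0.5694, -0.1221], dtype=float32), 'size': array([0.0501, 0.0709], dtype=float32), 'yaw': np.float32(-9.62)}
```

View pics/p3.png

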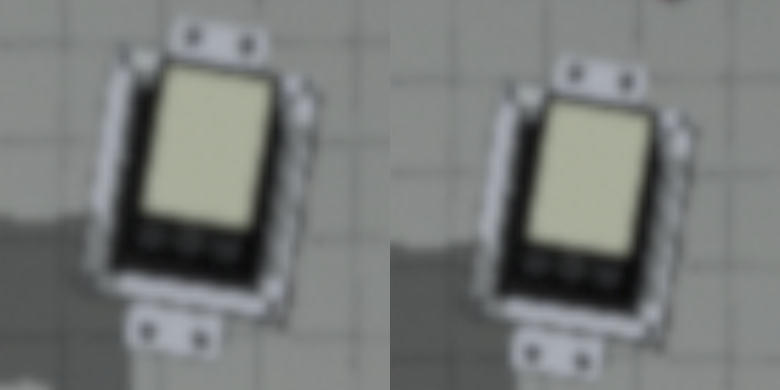

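The block's sheet is at (0.5695,-0.122), yaw -9.7°, with the right size (50x71). The press rim corners give a centre of about (0.566,-0.1225) at the same yaw. I'm going to grip the cured block.

```bash
python3 - <<'E'
from h import *
p,R=plan(.569,-.121,.185,-9.7); plan(.569,-.121,.042,-9.7,p,R)
E
```

```text
shift [-0.1298  0.8351  0.0023] turn [-1.500e-03 -4.000e-04  4.866e-01] mm [-39.  250.5   0.7]
shift [0.     0.     0.4767] turn [0. 0. 0.] mm [  0.   0. 143.]
```

Call:
step_arm --targets '[[[-0.015,0.1,0],[0,0,0.07]],[[-0.035,0.22,0],[0,0,0.15]],[[-0.055,0.36,0],[0,0,0.23]],[[-0.075,0.5,0],[0,0,0.3]],[[-0.095,0.63,0],[0,0,0.37]],[[-0.115,0.75,0],[0,0,0.43]],[[-0.128,0.82,0],[0,0,0.47]],[[-0.13,0.835,0],[0,0,0.487]],[[-0.13,0.835,0],[0,0,0.487]],[[-0.13,0.835,0],[0,0,0.487]]]'

```text
time_s: 14.3
position: [0.5686, -0.1201, 0.1845]
tool_rot: [[0.986, -0.168, -0.002], [-0.168, -0.986, 0.003], [-0.003, -0.002, -1.0]]
ft_force: [0.1, 1.0, -0.7]
grip_width: 0.0849
gripper_force: 0.0
```

```bash
python3 - <<'E'
from h import *
plan(.569,-.121,.042,-9.7)
E
```

```text
shift [0.0032 0.0039 0.4751] turn [-0.0027  0.0036  0.0006] mm [  1.    1.2 142.5]
```

Call:
step_arm --targets '[[[0.003,0.004,0.1],[-0.002,0.003,0]],[[0.003,0.004,0.2],[-0.002,0.003,0]],[[0.003,0.004,0.28],[-0.002,0.003,0]],[[0.003,0.004,0.35],[-0.002,0.003,0]],[[0.003,0.004,0.41],[-0.002,0.003,0]],[[0.003,0.004,0.45],[-0.002,0.003,0]],[[0.003,0.004,0.475],[-0.002,0.003,0]],[[0.003,0.004,0.475],[-0.002,0.003,0]],[[0.003,0.004,0.475],[-0.002,0.003,0]]]'

```text
time_s: 15.05
position: [0.5698, -0.1212, 0.0436]
tool_rot: [[0.986, -0.167, 0.002], [-0.167, -0.986, -0.001], [0.002, 0.0, -1.0]]
ft_force: [-1.0, -0.5, -0.1]
grip_width: 0.0847
gripper_force: 0.0
```

Call:
step_arm --targets '[[[0,0,0],[0,0,0]],[[0,0,0],[0,0,0]],[[0,0,0],[0,0,0]],[[0,0,0],[0,0,0]],[[0,0,0],[0,0,0]],[[0,0,0],[0,0,0]],[[0,0,0],[0,0,0]],[[0,0,0],[0,0,0]]]' --jaw 55 --grip_force 60

```text
time_s: 15.72
position: [0.5703, -0.1219, 0.0448]
tool_rot: [[0.986, -0.169, 0.004], [-0.169, -0.986, -0.001], [0.004, 0.0, -1.0]]
ft_force: [0.1, 2.4, 5.5]
grip_width: 0.0603
gripper_force: 67.7
```

Call:
step_arm --targets '[[[0,0,-0.02],[0,0,0]],[[0,0,-0.06],[0,0,0]],[[0,0,-0.14],[0,0,0]],[[0,0,-0.24],[0,0,0]],[[0,0,-0.34],[0,0,0]],[[0,0,-0.4],[0,0,0]],[[0,0,-0.42],[0,0,0]],[[0,0,-0.42],[0,0,0]]]'

```text
time_s: 16.38
position: [0.5694, -0.1221, 0.1704]
tool_rot: [[0.986, -0.169, 0.003], [-0.169, -0.986, -0.002], [0.004, 0.001, -1.0]]
ft_force: [0.2, 0.0, -6.2]
grip_width: 0.0602
gripper_force: 67.9
```

```bash
python3 - <<'E'
from h import *
import pickle
c=pickle.load(open("top1.pkl","rb"))
o=ortho(c,.024,.34,.58,-.46,-.26,.24/480); o2=ortho(c,.073,.34,.58,-.46,-.26,.24/480)
cv2.imwrite("pics/tr.png",cv2.convertScaleAbs(np.hstack([o,o2])[:480,:800,::-1],alpha=1.6))
g=cv2.cvtColor(o2,cv2.COLOR_RGB2HSV)
for t in(16,22): print(rect((g[...,2]>110)&(g[...,1]>t),.58,-.26))
c=pickle.load(open("top3.pkl","rb"))
E
```

```text
{'c': array([ 0.4602, -0.4442], dtype=float32), 'size': array([0.0305, 0.2395], dtype=float32), 'yaw': np.float32(0.0)}
{'c': array([ 0.4602, -0.4448], dtype=float32), 'size': array([0.0295, 0.2395], dtype=float32), 'yaw': np.float32(0.0)}
```

View pics/tr.png

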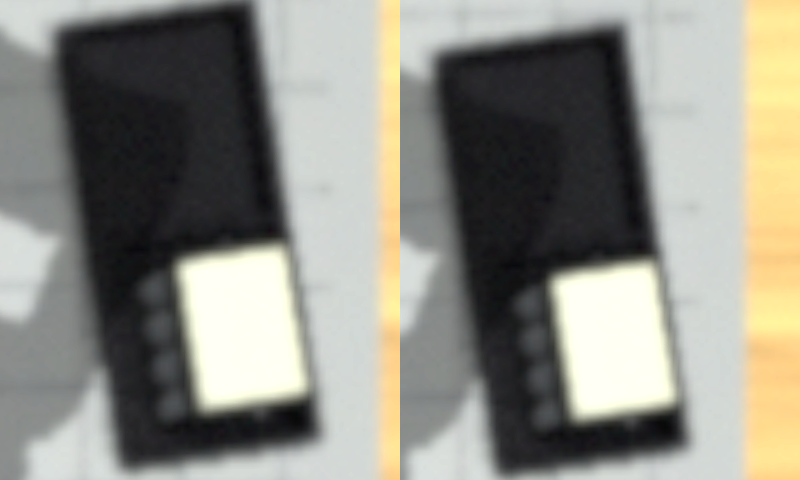

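```bash
cat > prof.py <<'E'
from h import *
import pickle
def prof(c,z,cx,cy,yaw,along,vals,band):
    a=np.radians(yaw);u=np.array([np.cos(a),np.sin(a)]);v=np.array([-np.sin(a),np.cos(a)])
    S,B=np.meshgrid(vals,band,indexing='ij'); X,Y=(S,B) if along=='x' else (B,S)
    P=np.array([cx,cy])+X[...,None]*u+Y[...,None]*v
    P=np.dstack([P,np.full(X.shape,z)]).reshape(-1,1,3)
    uv=cv2.projectPoints(P,np.array(c["rvec"],float),np.array(c["tvec"],float),c["intrinsics"],c["D"])[0].reshape(*X.shape,2).astype(np.float32)
    return cv2.remap(cv2.cvtColor(c["img"],cv2.COLOR_RGB2GRAY),uv[...,0],uv[...,1],cv2.INTER_CUBIC).mean(1)
E
python3 - <<'E'
from prof import *
for f in("top1.pkl","top.pkl"):
    c=pickle.load(open(f,"rb"))
    v=np.arange(-.06,.0601,.002)
    for b in((.03,.06),(.07,.095)):
        g=prof(c,.024,.463,-.3555,8.7,'y',v,np.linspace(*b,20)); print(f,"y",b,[f"{int(a*1e3)}:{int(q)}" for a,q in zip(v,g) if abs(a)>.03])
    v=np.arange(-.014,.1261,.002); g=prof(c,.024,.463,-.3555,8.7,'x',v,np.linspace(-.02,.02,20)); print("x",[f"{int(a*1e3)}:{int(q)}" for a,q in zip(v,g) if a<.014 or a>.09])
s=env.observe();print(s["position"])
E
```

```text
top1.pkl y (0.03, 0.06) ['-60:132', '-57:131', '-55:128', '-53:122', '-51:110', '-49:90', '-47:66', '-45:43', '-43:27', '-41:17', '-39:12', '-37:11', '-35:14', '-33:18', '-31:21', '30:16', '32:15', '34:16', '36:17', '38:16', '40:15', '42:15', '44:15', '46:15', '48:16', '50:22', '52:34', '54:47', '56:59', '58:68', '60:75']
top1.pkl y (0.07, 0.095) ['-60:125', '-57:125', '-55:127', '-53:125', '-51:117', '-49:97', '-47:71', '-45:45', '-43:27', '-41:17', '-39:12', '-37:10', '-35:13', '-33:18', '-31:21', '30:21', '32:20', '34:20', '36:19', '38:18', '40:18', '42:16', '44:16', '46:15', '48:16', '50:21', '52:32', '54:47', '56:59', '58:68', '60:75']
x ['-14:101', '-12:74', '-10:48', '-8:28', '-6:17', '-4:14', '-2:13', '0:15', '2:18', '4:19', '6:20', '7:20', '10:21', '12:21', '90:24', '92:23', '94:24', '96:24', '98:23', '100:21', '102:17', '104:14', '106:14', '108:21', '110:37', '112:61', '114:85', '116:107', '118:121', '120:127', '122:128', '124:128', '126:127']
top.pkl y (0.03, 0.06) ['-60:126', '-57:125', '-55:123', '-53:116', '-51:104', '-49:86', '-47:62', '-45:40', '-43:25', '-41:16', '-3
[... 173 characters left out ...]
58:110', '60:118']
top.pkl y (0.07, 0.095) ['-60:119', '-57:119', '-55:121', '-53:119', '-51:111', '-49:93', '-47:67', '-45:43', '-43:26', '-41:15', '-39:10', '-37:10', '-35:13', '-33:18', '-31:21', '30:24', '32:24', '34:23', '36:24', '38:23', '40:22', '42:22', '44:22', '46:23', '48:25', '50:36', '52:56', '54:78', '56:97', '58:109', '60:118']
x ['-14:96', '-12:71', '-10:44', '-8:25', '-6:16', '-4:12', '-2:12', '0:14', '2:17', '4:19', '6:19', '7:21', '10:22', '12:23', '90:23', '92:23', '94:23', '96:22', '98:21', '100:20', '102:17', '104:13', '106:12', '108:20', '110:36', '112:58', '114:81', '116:101', '118:115', '120:121', '122:122', '124:122', '126:122']
[ 0.56944403 -0.12212625  0.17035974]
```

The tray edge profiles fit a centre of (0.4635,-0.3555) at yaw 8.7°, so the empty-half centre is about (0.518,-0.347). I'm carrying the block there.

```bash
python3 - <<'E'
from h import *
p,R=plan(.5185,-.3472,.17,8.7); plan(.5185,-.3472,.0408,8.7,p,R)
E
```

```text
shift [-0.0406  0.7681  0.0018] turn [ 0.002  -0.0043 -0.4094] mm [-12.2 230.4   0.5]
shift [0.     0.     0.4307] turn [0. 0. 0.] mm [  0.    0.  129.2]
```

Call:
step_arm --targets '[[[-0.005,0.09,0],[0,0,-0.05]],[[-0.01,0.2,0],[0,0,-0.12]],[[-0.02,0.32,0],[0,0,-0.2]],[[-0.025,0.45,0],[0,0,-0.28]],[[-0.03,0.57,0],[0,0,-0.34]],[[-0.037,0.68,0],[0,0,-0.39]],[[-0.04,0.75,0],[0,-0.004,-0.409]],[[-0.041,0.768,0],[0.002,-0.004,-0.409]],[[-0.041,0.768,0],[0.002,-0.004,-0.409]],[[-0.041,0.768,0],[0.002,-0.004,-0.409]]]'

```text
time_s: 17.22
position: [0.518, -0.3461, 0.1678]
tool_rot: [[0.989, 0.151, -0.003], [0.151, -0.989, 0.004], [-0.003, -0.004, -1.0]]
ft_force: [0.5, 0.1, -7.9]
grip_width: 0.0598
gripper_force: 68.3
```

Call:
step_arm --targets '[[[0,0,0.06],[0,0,0]],[[0,0,0.14],[0,0,0]],[[0,0,0.21],[0,0,0]],[[0,0,0.26],[0,0,0]],[[0,0,0.28],[0,0,0]],[[0,0,0.28],[0,0,0]],[[0,0,0.28],[0,0,0]]]'

```text
time_s: 17.8
position: [0.5188, -0.3464, 0.086]
tool_rot: [[0.988, 0.152, -0.001], [0.152, -0.988, 0.001], [-0.001, -0.001, -1.0]]
ft_force: [0.0, -0.1, -4.8]
grip_width: 0.0597
gripper_force: 68.1
```

```bash
python3 - <<'E'
from h import *
import pickle
plan(.5185,-.3472,.0408,8.7); print(env.observe()["ft_force"])
o=[]
for n in("top","side"):
    c=get_image(n); pickle.dump(c,open(n+"4.pkl","wb"))
c=pickle.load(open("top4.pkl","rb"))
o=[ortho(c,.018,.46,.66,-.22,-.02,.2/390)[:390,:390],ortho(c,.024,.38,.58,-.46,-.26,.2/390)[:390,:390]]
cv2.imwrite("pics/p4.png",cv2.convertScaleAbs(np.hstack(o)[...,::-1],alpha=1.4))
E
```

```text
shift [-0.0014  0.0027  0.1508] turn [-0.0009  0.0008  0.0008] mm [-0.4  0.8 45.2]
[ 0.04323856 -0.08693921 -4.77062809]
```

View pics/p4.png

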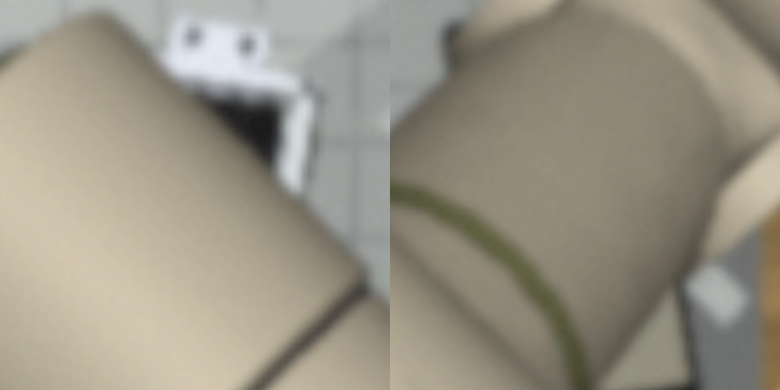

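The arm hides both places from above here, so I'll lower the block using the measured numbers.

Call:
step_arm --targets '[[[-0.001,0.003,0.04],[0,0,0]],[[-0.001,0.003,0.08],[0,0,0]],[[-0.001,0.003,0.11],[0,0,0]],[[-0.001,0.003,0.13],[0,0,0]],[[-0.001,0.003,0.14],[0,0,0]],[[-0.001,0.003,0.145],[0,0,0]],[[-0.001,0.003,0.145],[0,0,0]]]'

```text
time_s: 18.48
position: [0.5182, -0.348, 0.0422]
tool_rot: [[0.989, 0.151, -0.001], [0.151, -0.989, 0.001], [-0.001, -0.001, -1.0]]
ft_force: [0.1, -0.2, -5.7]
grip_width: 0.0601
gripper_force: 68.4
```

Call:
step_arm --targets '[[[0,0,0.003],[0,0,0]],[[0,0,0.006],[0,0,0]],[[0,0,0.006],[0,0,0]]]'

```text
time_s: 18.73
position: [0.5183, -0.3481, 0.0409]
tool_rot: [[0.989, 0.151, -0.0], [0.151, -0.989, -0.0], [-0.0, 0.0, -1.0]]
ft_force: [-1.6, 0.1, -2.5]
grip_width: 0.06
gripper_force: 68.7
```

Call:
step_arm --targets '[[[0,0,0.002],[0,0,0]],[[0,0,0.002],[0,0,0]]]'

```text
time_s: 18.9
position: [0.5183, -0.3481, 0.0409]
tool_rot: [[0.989, 0.151, -0.0], [0.151, -0.989, -0.0], [-0.0, 0.0, -1.0]]
ft_force: [-4.4, 2.7, 4.8]
grip_width: 0.06
gripper_force: 69.6
```

Call:
step_arm --targets '[[[0,0,0],[0,0,0]],[[0,0,0],[0,0,0]],[[0,0,0],[0,0,0]],[[0,0,0],[0,0,0]],[[0,0,0],[0,0,0]],[[0,0,0],[0,0,0]]]' --jaw 85

```text
time_s: 19.4
position: [0.5182, -0.3479, 0.0396]
tool_rot: [[0.989, 0.151, -0.001], [0.151, -0.989, 0.001], [-0.001, -0.001, -1.0]]
ft_force: [0.3, -1.1, -0.1]
grip_width: 0.0849
gripper_force: 0.0
```

Call:
step_arm --targets '[[[0,0,-0.05],[0,0,0]],[[0,0,-0.15],[0,0,0]],[[0,0,-0.28],[0,0,0]],[[0,0,-0.4],[0,0,0]],[[0,0,-0.5],[0,0,0]],[[0,0,-0.53],[0,0,0]],[[0,0,-0.55],[0,0,0]],[[0,0,-0.55],[0,0,0]]]'

```text
time_s: 20.07
position: [0.5183, -0.348, 0.2049]
tool_rot: [[0.989, 0.151, -0.001], [0.151, -0.989, 0.0], [-0.001, -0.0, -1.0]]
ft_force: [-0.4, -0.4, -0.0]
grip_width: 0.085
gripper_force: 0.0
```

```bash
python3 - <<'E'
from h import *
p,R=plan(.52,-.06,.22,5); p,R=plan(.457,.22,.22,13.8,p,R); plan(.457,.3415,.22,13.8,p,R)
E
```

```text
shift [ 0.1505 -0.9483 -0.05  ] turn [-0.0005  0.0008  0.0819] mm [  45.1 -284.5  -15. ]
shift [-0.1279 -0.9481  0.    ] turn [ 0.      0.     -0.1956] mm [ -38.4 -284.4    0. ]
shift [ 0.0966 -0.3933  0.    ] turn [0. 0. 0.] mm [  29. -118.    0.]
```

Call:
step_arm --targets '[[[0.015,-0.1,-0.02],[0,0,0]],[[0.04,-0.23,-0.04],[0,0,0.02]],[[0.06,-0.36,-0.05],[0,0,0.04]],[[0.08,-0.5,-0.05],[0,0,0.06]],[[0.1,-0.63,-0.05],[0,0,0.08]],[[0.12,-0.76,-0.05],[0,0,0.082]],[[0.14,-0.89,-0.05],[0,0,0.082]],[[0.15,-0.948,-0.05],[0,0,0.082]]]'

```text
time_s: 20.73
position: [0.5186, -0.0559, 0.2181]
tool_rot: [[0.996, 0.09, -0.005], [0.09, -0.996, 0.003], [-0.004, -0.003, -1.0]]
ft_force: [0.6, 0.3, -0.3]
grip_width: 0.0851
gripper_force: 0.0
```

Call:
step_arm --targets '[[[-0.015,-0.12,0],[0,0,-0.03]],[[-0.03,-0.25,0],[0,0,-0.06]],[[-0.05,-0.38,0],[0,0,-0.1]],[[-0.07,-0.5,0],[0,0,-0.14]],[[-0.085,-0.63,0],[0,0,-0.17]],[[-0.1,-0.75,0],[0,0,-0.195]],[[-0.12,-0.87,0],[0,0,-0.195]],[[-0.128,-0.94,0],[0,0,-0.195]],[[-0.128,-0.948,0],[0,0,-0.195]],[[-0.128,-0.948,0],[0,0,-0.195]]]'

```text
time_s: 21.57
position: [0.456, 0.2206, 0.2185]
tool_rot: [[0.971, 0.24, -0.004], [0.24, -0.971, 0.0], [-0.004, -0.001, -1.0]]
ft_force: [-0.7, -0.3, -0.2]
grip_width: 0.0848
gripper_force: 0.0
```

```bash
python3 - <<'E'
from prof import *
for n in("top","side"): pickle.dump(get_image(n),open(n+"5.pkl","wb"))
c=pickle.load(open("top5.pkl","rb")); s=pickle.load(open("side5.pkl","rb"))
f=lambda c,z,x1,y1,S=.2:ortho(c,z,x1-S,x1,y1-S,y1,S/290)[:290,:290]
t=[f(c,.018,.66,-.02),f(c,.073,.62,-.26),f(c,.070,.54,.44),cv2.resize(c["img"],(290,218))[:290],f(s,.018,.66,-.02),f(s,.073,.62,-.26)]
t[3]=cv2.copyMakeBorder(t[3],0,72,0,0,0)
cv2.imwrite("pics/p5.png",np.vstack([np.hstack([i[:290,:266] for i in t[:3]]),np.hstack([i[:290,:266] for i in t[3:]])])[...,::-1])
g=cv2.cvtColor(ortho(c,.073,.46,.57,-.40,-.30),cv2.COLOR_RGB2GRAY)
for th in(100,120): print("cured",rect(g>th,.57,-.30))
E
```

```text
cured {'c': array([ 0.5167, -0.3505], dtype=float32), 'size': array([0.054, 0.073], dtype=float32), 'yaw': np.float32(8.53)}
cured {'c': array([ 0.5167, -0.3502], dtype=float32), 'size': array([0.0508, 0.0707], dtype=float32), 'yaw': np.float32(8.41)}
```

View pics/p5.png

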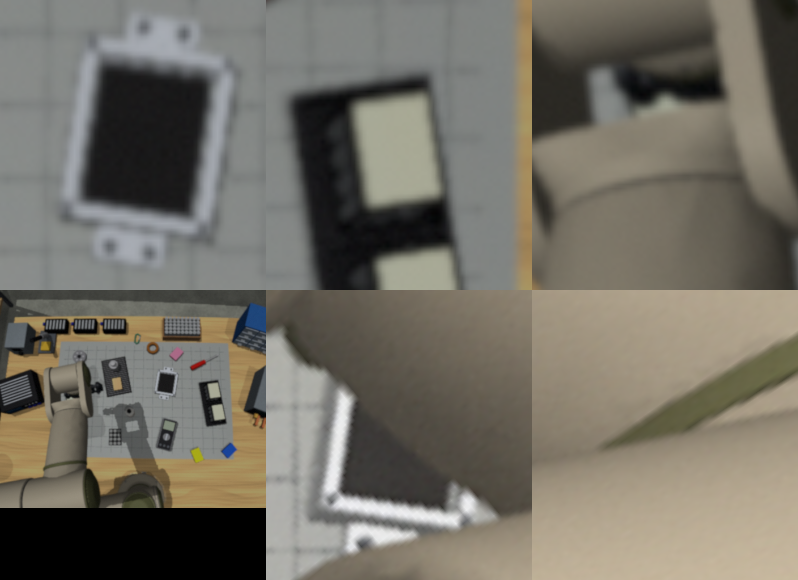

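```bash
python3 - <<'E'
from prof import *
c=pickle.load(open("top5.pkl","rb"))
o=ortho(c,.021,.50,.61,.08,.18); h=cv2.cvtColor(o,cv2.COLOR_RGB2HSV); print("board",rect((h[...,1]>70)&(h[...,2]>80),.61,.18))
W=cloud(c); m=(W[...,2]>.062)&(W[...,2]<.08)&(abs(W[...,0]-.648)<.03)&(abs(W[...,1]-.152)<.03); print("knob",W[m].mean(0),np.ptp(W[m],0))
def edges(cx,cy,yaw,z,along,band,rng,rev=False):
    v=np.arange(*rng,.0005); g=prof(c,z,cx,cy,yaw,along,v,np.linspace(*band,30)); return v,g
def half(v,g):
    i=np.argmax(abs(np.gradient(g))); lo=g[max(0,i-20):i].mean() if i else 0
    d=abs(np.gradient(g)); d[d<.3*d.max()]=0; return round(1e3*(v*d).sum()/d.sum(),1)
T=(.4635,-.3555,8.7)
for b in((.02,.05),(.06,.1),(-.1,-.06),(-.05,-.02)):
    print("tray R",b,half(*edges(*T,.024,'y',b,(-.062,-.035))),"L foot z0",half(*edges(*T,0.0,'y',b,(.035,.06))))
print("top x",half(*edges(*T,.024,'x',(-.03,.03),(.1,.125))),"bottom foot",half(*edges(*T,0,'x',(-.03,.03),(-.125,-.1))))
P=(.566,-.1225,-9.7)
for b in((-.045,0),(0,.045)): print("press inner y",b,half(*edges(*P,.018,'y',b,(-.0475,-.037))),half(*edges(*P,.018,'y',b,(.037,.0475))),"outer",half(*edges(*P,.018,'y',b,(-.06,-.048))),half(*edges(*P,.018,'y',b,(.048,.06))))
for b in((-.035,0),(0,.035)): print("press inner x",b,half(*edges(*P,.018,'x',b,(-.0575,-.047))),half(*edges(*P,.018,'x',b,(.047,.0575))))
for b in((-.045,-.03),(.03,.045)): print("press outer x",b,half(*edges(*P,.018,'x',b,(-.07,-.058))),half(*edges(*P,.018,'x',b,(.058,.07))))
E
```

```text
board {'c': array([0.5564, 0.1308], dtype=float32), 'size': array([0.0485, 0.0699], dtype=float32), 'yaw': np.float32(11.15)}
knob [0.64880188 0.15059812 0.07183447] [0.02476865 0.02510736 0.00980344]
tray R (0.02, 0.05) -47.1 L foot z0 47.6
tray R (0.06, 0.1) -46.1 L foot z0 47.8
tray R (-0.1, -0.06) -48.4 L foot z0 47.5
tray R (-0.05, -0.02) -46.7 L foot z0 47.3
top x 108.9 bottom foot -112.0
press inner y (-0.045, 0) -39.9 41.4 outer -52.3 52.6
press inner y (0, 0.045) -39.6 41.9 outer -52.0 53.3
press inner x (-0.035, 0) -50.9 52.0
press inner x (0, 0.035) -51.3 51.7
press outer x (-0.045, -0.03) -62.2 63.0
press outer x (0.03, 0.045) -64.1 62.3
```

Top and side biases relative to the TCP look symmetric, about ±1.5 mm. Corrected, the press centre is about (0.565,-0.121) at yaw -9.2°, and the waiting block is at (0.4574,0.3417), yaw 13.8°. Going to grip the waiting block.

```bash
python3 - <<'E'
from h import *
p,R=plan(.4574,.3417,.2,13.8); plan(.4574,.3417,.038,13.8,p,R)
E
```

```text
shift [ 0.0992 -0.3964  0.0636] turn [-0.001   0.0038 -0.0013] mm [  29.8 -118.9   19.1]
shift [0.   0.   0.54] turn [0. 0. 0.] mm [  0.   0. 162.]
```

Call:
step_arm --targets '[[[0.02,-0.08,0],[0,0.004,0]],[[0.05,-0.2,0.01],[0,0.004,0]],[[0.08,-0.31,0.03],[0,0.004,0]],[[0.095,-0.38,0.06],[0,0.004,0]],[[0.099,-0.396,0.064],[0,0.004,0]],[[0.099,-0.396,0.064],[0,0.004,0]],[[0.099,-0.396,0.064],[0,0.004,0]]]'

```text
time_s: 22.25
position: [0.4579, 0.341, 0.2009]
tool_rot: [[0.972, 0.237, 0.001], [0.237, -0.972, 0.001], [0.002, -0.0, -1.0]]
ft_force: [-0.5, -0.8, -0.3]
grip_width: 0.0849
gripper_force: 0.0
```

```bash
python3 - <<'E'
from prof import *
plan(.4574,.3417,.038,13.8)
E
```

```text
shift [-0.0018 -0.0024  0.5429] turn [-0.0006 -0.002  -0.0022] mm [ -0.6  -0.7 162.9]
```

Call:
step_arm --targets '[[[-0.002,-0.002,0.1],[0,0,0]],[[-0.002,-0.002,0.22],[0,0,0]],[[-0.002,-0.002,0.32],[0,0,0]],[[-0.002,-0.002,0.41],[0,0,0]],[[-0.002,-0.002,0.47],[0,0,0]],[[-0.002,-0.002,0.52],[0,0,0]],[[-0.002,-0.002,0.54],[0,0,0]],[[-0.002,-0.002,0.54],[0,0,0]],[[-0.002,-0.002,0.54],[0,0,0]]]'

```text
time_s: 23.0
position: [0.4578, 0.3424, 0.04]
tool_rot: [[0.972, 0.237, 0.003], [0.237, -0.972, 0.002], [0.003, -0.001, -1.0]]
ft_force: [0.0, -0.8, 0.6]
grip_width: 0.0848
gripper_force: 0.0
```

Call:
step_arm --targets '[[[0,0,0],[0,0,0]],[[0,0,0],[0,0,0]],[[0,0,0],[0,0,0]],[[0,0,0],[0,0,0]],[[0,0,0],[0,0,0]],[[0,0,0],[0,0,0]],[[0,0,0],[0,0,0]],[[0,0,0],[0,0,0]]]' --jaw 55 --grip_force 60

```text
time_s: 23.67
position: [0.4577, 0.3429, 0.0405]
tool_rot: [[0.971, 0.238, 0.004], [0.238, -0.971, 0.002], [0.005, -0.001, -1.0]]
ft_force: [0.1, -2.6, 6.0]
grip_width: 0.0597
gripper_force: 66.3
```

Call:
step_arm --targets '[[[0,0,-0.02],[0,0,0]],[[0,0,-0.06],[0,0,0]],[[0,0,-0.14],[0,0,0]],[[0,0,-0.24],[0,0,0]],[[0,0,-0.34],[0,0,0]],[[0,0,-0.44],[0,0,0]],[[0,0,-0.52],[0,0,0]],[[0,0,-0.55],[0,0,0]],[[0,0,-0.55],[0,0,0]]]'

```text
time_s: 24.42
position: [0.4569, 0.343, 0.2059]
tool_rot: [[0.971, 0.238, 0.005], [0.238, -0.971, 0.003], [0.006, -0.002, -1.0]]
ft_force: [1.3, -0.2, -4.9]
grip_width: 0.0601
gripper_force: 67.3
```

```bash
python3 - <<'E'
from h import *
p,R=plan(.57,.12,.2,3); p,R=plan(.565,-.121,.2,-9.2,p,R)
E
```

```text
shift [0.1888 0.8119 0.0191] turn [-0.0029 -0.007   0.2396] mm [ 56.6 243.6   5.7]
shift [-0.0587  0.8014  0.    ] turn [0.     0.     0.2711] mm [-17.6 240.4   0. ]
```

Call:
step_arm --targets '[[[0.02,0.08,0],[0,0,0.02]],[[0.045,0.19,0],[0,0,0.05]],[[0.075,0.32,0],[0,0,0.09]],[[0.105,0.45,0],[0,0,0.13]],[[0.135,0.58,0],[0,-0.007,0.17]],[[0.165,0.71,0.01],[0,-0.007,0.21]],[[0.189,0.812,0.019],[-0.003,-0.007,0.24]],[[0.189,0.812,0.019],[-0.003,-0.007,0.24]]]'

```text
time_s: 25.08
position: [0.5712, 0.1143, 0.1948]
tool_rot: [[0.999, 0.045, -0.007], [0.045, -0.999, -0.004], [-0.007, 0.003, -1.0]]
ft_force: [0.2, -1.0, -5.3]
grip_width: 0.0602
gripper_force: 67.8
```

Call:
step_arm --targets '[[[-0.005,0.09,0],[0,0,0.03]],[[-0.015,0.2,0],[0,0,0.07]],[[-0.025,0.32,0],[0,0,0.11]],[[-0.035,0.45,0],[0,0,0.16]],[[-0.045,0.58,0],[0,0,0.21]],[[-0.053,0.7,0],[0,0,0.25]],[[-0.058,0.78,0],[0,0,0.27]],[[-0.059,0.801,0],[0,0,0.271]],[[-0.059,0.801,0],[0,0,0.271]],[[-0.059,0.801,0],[0,0,0.271]]]'

```text
time_s: 25.92
position: [0.5639, -0.1205, 0.197]
tool_rot: [[0.987, -0.16, -0.006], [-0.16, -0.987, 0.0], [-0.006, 0.001, -1.0]]
ft_force: [-0.8, 0.6, -6.3]
grip_width: 0.0598
gripper_force: 68.4
```

```bash
python3 - <<'E'
from h import *
plan(.565,-.121,.055,-9.2); print(env.observe()["ft_force"])
E
```

```text
shift [0.0067 0.0008 0.4734] turn [ 0.0009  0.0075 -0.0006] mm [  2.    0.2 142. ]
[-0.76739067  0.63415095 -6.28655634]
```

Call:
step_arm --targets '[[[0.002,0.001,0.08],[0,0.007,0]],[[0.004,0.001,0.18],[0,0.007,0]],[[0.006,0.001,0.28],[0,0.007,0]],[[0.006,0.001,0.36],[0,0.007,0]],[[0.006,0.001,0.42],[0,0.007,0]],[[0.006,0.001,0.45],[0,0.007,0]],[[0.006,0.001,0.47],[0,0.007,0]],[[0.006,0.001,0.47],[0,0.007,0]]]'

```text
time_s: 26.58
position: [0.5656, -0.121, 0.0569]
tool_rot: [[0.987, -0.159, 0.001], [-0.159, -0.987, -0.002], [0.001, 0.002, -1.0]]
ft_force: [0.1, -1.2, -5.0]
grip_width: 0.0597
gripper_force: 68.2
```

```bash
python3 - <<'E'
from h import *
plan(.565,-.121,.0485,-9.2); print(env.observe()["ft_force"])
E
```

```text
shift [-0.002   0.0002  0.028 ] turn [ 0.002  -0.0016  0.0009] mm [-0.6  0.   8.4]
[ 0.05259223 -1.20908219 -4.96770329]
```

Call:
step_arm --targets '[[[-0.002,0,0.01],[0.002,-0.001,0]],[[-0.002,0,0.018],[0.002,-0.001,0]],[[-0.002,0,0.023],[0.002,-0.001,0]],[[-0.002,0,0.023],[0.002,-0.001,0]]]'

```text
time_s: 26.92
position: [0.5653, -0.122, 0.051]
tool_rot: [[0.987, -0.16, 0.002], [-0.16, -0.987, -0.001], [0.002, 0.001, -1.0]]
ft_force: [0.0, -0.0, -5.2]
grip_width: 0.0597
gripper_force: 68.4
```

Call:
step_arm --targets '[[[0,0,0.003],[0,0,0]],[[0,0,0.005],[0,0,0]],[[0,0,0.005],[0,0,0]]]'

```text
time_s: 27.17
position: [0.5652, -0.122, 0.0492]
tool_rot: [[0.987, -0.16, 0.002], [-0.16, -0.987, -0.001], [0.002, 0.001, -1.0]]
ft_force: [-0.3, 0.4, -5.7]
grip_width: 0.0597
gripper_force: 68.4
```

Call:
step_arm --targets '[[[0,0,0.003],[0,0,0]],[[0,0,0.004],[0,0,0]],[[0,0,0.004],[0,0,0]]]'

```text
time_s: 27.42
position: [0.5653, -0.122, 0.0486]
tool_rot: [[0.987, -0.16, 0.002], [-0.16, -0.987, -0.001], [0.002, 0.001, -1.0]]
ft_force: [-2.3, 0.3, 2.0]
grip_width: 0.0598
gripper_force: 69.2
```

Call:
step_arm --targets '[[[0,0,0],[0,0,0]],[[0,0,0],[0,0,0]],[[0,0,0],[0,0,0]],[[0,0,0],[0,0,0]],[[0,0,0],[0,0,0]],[[0,0,0],[0,0,0]]]' --jaw 85

```text
time_s: 27.92
position: [0.5653, -0.1219, 0.048]
tool_rot: [[0.987, -0.16, 0.002], [-0.16, -0.987, -0.001], [0.002, 0.001, -1.0]]
ft_force: [-0.6, 0.3, -0.0]
grip_width: 0.085
gripper_force: 0.0
```

Call:
step_arm --targets '[[[0,0,-0.05],[0,0,0]],[[0,0,-0.15],[0,0,0]],[[0,0,-0.28],[0,0,0]],[[0,0,-0.38],[0,0,0]],[[0,0,-0.45],[0,0,0]],[[0,0,-0.48],[0,0,0]],[[0,0,-0.48],[0,0,0]]]'

```text
time_s: 28.5
position: [0.5655, -0.122, 0.1937]
tool_rot: [[0.987, -0.16, 0.005], [-0.16, -0.987, -0.002], [0.005, 0.001, -1.0]]
ft_force: [0.7, 1.1, -0.2]
grip_width: 0.0849
gripper_force: 0.0
```

```bash
python3 - <<'E'
from h import *
p,R=plan(.5545,.1324,.19,12.2)
E
```

```text
shift [-0.1723 -0.8313  0.0102] turn [ 0.0031 -0.0065 -0.4761] mm [ -51.7 -249.4    3.1]
```

Call:
step_arm --targets '[[[-0.02,-0.1,0],[0,0,-0.07]],[[-0.045,-0.22,0],[0,0,-0.15]],[[-0.075,-0.36,0],[0,0,-0.23]],[[-0.105,-0.5,0],[0,0,-0.3]],[[-0.13,-0.63,0],[0,-0.006,-0.37]],[[-0.155,-0.75,0],[0.003,-0.006,-0.43]],[[-0.17,-0.82,0.01],[0.003,-0.006,-0.47]],[[-0.172,-0.831,0.01],[0.003,-0.006,-0.476]],[[-0.172,-0.831,0.01],[0.003,-0.006,-0.476]],[[-0.172,-0.831,0.01],[0.003,-0.006,-0.476]]]'

```text
time_s: 29.33
position: [0.5538, 0.1318, 0.1876]
tool_rot: [[0.978, 0.21, -0.005], [0.21, -0.978, 0.001], [-0.005, -0.002, -1.0]]
ft_force: [-0.1, -0.2, 0.4]
grip_width: 0.085
gripper_force: 0.0
```

```bash
python3 - <<'E'
from prof import *
c=get_image("top"); pickle.dump(c,open("top6.pkl","wb"))
g=cv2.cvtColor(ortho(c,.077,.51,.62,-.18,-.06),cv2.COLOR_RGB2HSV)
for t in(110,120,130): print("next",rect((g[...,2]>t)&(g[...,1]>18),.62,-.06))
f=lambda z,x1,y1,S=.2:ortho(c,z,x1-S,x1,y1-S,y1,S/390)[:390,:390]
cv2.imwrite("pics/p6.png",np.hstack([f(.018,.66,-.02),f(.077,.66,-.02)])[...,::-1])
plan(.5545,.1324,.0066,12.2)
E
```

```text
next {'c': array([ 0.5665, -0.1235], dtype=float32), 'size': array([0.0523, 0.0729], dtype=float32), 'yaw': np.float32(-9.56)}
next {'c': array([ 0.5667, -0.1235], dtype=float32), 'size': array([0.0512, 0.0722], dtype=float32), 'yaw': np.float32(-9.56)}
next {'c': array([ 0.5664, -0.1235], dtype=float32), 'size': array([0.05  , 0.0703], dtype=float32), 'yaw': np.float32(-9.56)}
shift [ 0.0048 -0.002   0.6045] turn [-0.0025  0.0051 -0.0024] mm [  1.4  -0.6 181.4]
```

View pics/p6.png

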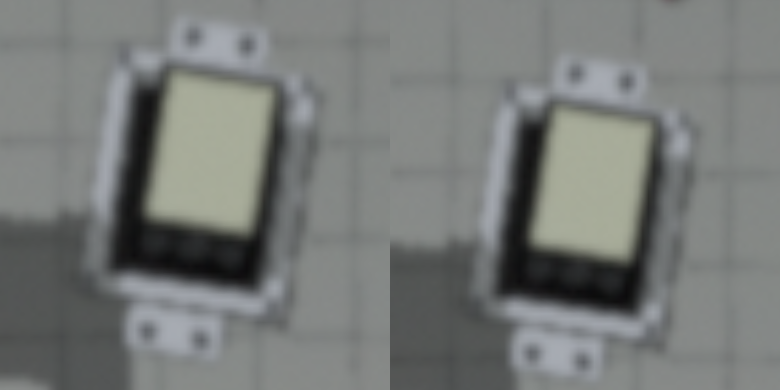

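The next block stands at (0.5665,-0.1235), yaw -9.5°. In the same top frame the press is at (0.5663,-0.122), so it is within about 1.6 mm. Picking up the board.

Call:
step_arm --targets '[[[0.002,-0.002,0.1],[0,0.005,0]],[[0.004,-0.002,0.22],[0,0.005,0]],[[0.005,-0.002,0.34],[0,0.005,0]],[[0.005,-0.002,0.44],[0,0.005,0]],[[0.005,-0.002,0.52],[0,0.005,0]],[[0.005,-0.002,0.57],[0,0.005,0]],[[0.005,-0.002,0.59],[0,0.005,0]],[[0.005,-0.002,0.602],[0,0.005,0]],[[0.005,-0.002,0.602],[0,0.005,0]]]'

```text
time_s: 30.13
position: [0.5551, 0.1329, 0.0082]
tool_rot: [[0.978, 0.21, 0.001], [0.21, -0.978, 0.002], [0.001, -0.002, -1.0]]
ft_force: [-0.1, 0.4, -0.1]
grip_width: 0.0851
gripper_force: 0.0
```

Call:
step_arm --targets '[[[0,0,0],[0,0,0]],[[0,0,0],[0,0,0]],[[0,0,0],[0,0,0]],[[0,0,0],[0,0,0]],[[0,0,0],[0,0,0]],[[0,0,0],[0,0,0]],[[0,0,0],[0,0,0]],[[0,0,0],[0,0,0]],[[0,0,0],[0,0,0]],[[0,0,0],[0,0,0]]]' --jaw 38 --grip_force 30

```text
time_s: 30.97
position: [0.5552, 0.1337, 0.0092]
tool_rot: [[0.977, 0.211, 0.002], [0.211, -0.977, 0.002], [0.003, -0.002, -1.0]]
ft_force: [-1.1, -0.3, 6.4]
grip_width: 0.0434
gripper_force: 30.9
```

Call:
step_arm --targets '[[[0,0,-0.02],[0,0,0]],[[0,0,-0.06],[0,0,0]],[[0,0,-0.14],[0,0,0]],[[0,0,-0.26],[0,0,0]],[[0,0,-0.38],[0,0,0]],[[0,0,-0.5],[0,0,0]],[[0,0,-0.57],[0,0,0]],[[0,0,-0.6],[0,0,0]],[[0,0,-0.6],[0,0,0]]]'

```text
time_s: 31.72
position: [0.5551, 0.1334, 0.1901]
tool_rot: [[0.977, 0.211, 0.005], [0.211, -0.977, 0.002], [0.005, -0.001, -1.0]]
ft_force: [-0.3, 0.1, -0.9]
grip_width: 0.0432
gripper_force: 30.9
```

```bash
python3 - <<'E'
from h import *
p,R=plan(.5653,-.122,.18,-9.3); plan(.5653,-.122,.085,-9.3,p,R)
E
```

```text
shift [-0.1469  0.8392  0.0317] turn [-0.0029 -0.0059  0.4778] mm [-44.1 251.8   9.5]
shift [0.     0.     0.3167] turn [0. 0. 0.] mm [ 0.  0. 95.]
```

Call:
step_arm --targets '[[[-0.015,0.1,0],[0,0,0.06]],[[-0.035,0.22,0],[0,0,0.14]],[[-0.06,0.36,0],[0,0,0.23]],[[-0.085,0.5,0],[0,0,0.3]],[[-0.11,0.63,0.01],[0,-0.006,0.37]],[[-0.13,0.75,0.02],[-0.003,-0.006,0.43]],[[-0.142,0.82,0.03],[-0.003,-0.006,0.47]],[[-0.145,0.839,0.03],[-0.003,-0.006,0.478]],[[-0.145,0.839,0.03],[-0.003,-0.006,0.478]],[[-0.145,0.839,0.03],[-0.003,-0.006,0.478]]]'

```text
time_s: 32.55
position: [0.5649, -0.1211, 0.1774]
tool_rot: [[0.987, -0.161, -0.006], [-0.161, -0.987, 0.001], [-0.006, -0.0, -1.0]]
ft_force: [-0.0, 1.2, -2.0]
grip_width: 0.0434
gripper_force: 30.9
```

```bash
python3 - <<'E'
from h import *
plan(.566,-.122,.086,-9.3)
E
```

```text
shift [0.0061 0.0026 0.3047] turn [-0.0003  0.0077  0.0006] mm [ 1.8  0.8 91.4]
```

Call:
step_arm --targets '[[[0.002,0.002,0.06],[0,0.007,0]],[[0.005,0.002,0.13],[0,0.007,0]],[[0.006,0.002,0.2],[0,0.007,0]],[[0.006,0.002,0.25],[0,0.007,0]],[[0.006,0.002,0.28],[0,0.007,0]],[[0.006,0.002,0.3],[0,0.007,0]],[[0.006,0.002,0.3],[0,0.007,0]]]'

```text
time_s: 33.13
position: [0.5663, -0.1217, 0.0878]
tool_rot: [[0.987, -0.16, 0.0], [-0.16, -0.987, -0.0], [0.0, 0.0, -1.0]]
ft_force: [0.2, -0.6, -0.7]
grip_width: 0.0433
gripper_force: 30.9
```

```bash
python3 - <<'E'
from h import *
plan(.566,-.122,.0832,-9.3); print(env.observe()["ft_force"])
E
```

```text
shift [-0.001   0.001   0.0154] turn [ 0.0004 -0.0003  0.0014] mm [-0.3  0.3  4.6]
[ 0.17148568 -0.57988267 -0.66640266]
```

Call:
step_arm --targets '[[[0,0,0.006],[0,0,0]],[[0,0,0.011],[0,0,0]],[[0,0,0.014],[0,0,0]],[[0,0,0.014],[0,0,0]]]'

```text
time_s: 33.47
position: [0.5668, -0.1228, 0.0848]
tool_rot: [[0.987, -0.162, 0.002], [-0.162, -0.987, -0.001], [0.002, 0.001, -1.0]]
ft_force: [-0.3, -0.4, -1.1]
grip_width: 0.0428
gripper_force: 30.9
```

Call:
step_arm --targets '[[[0,0,0.003],[0,0,0]],[[0,0,0.003],[0,0,0]]]'

```text
time_s: 33.63
position: [0.5667, -0.1229, 0.0836]
tool_rot: [[0.987, -0.162, 0.002], [-0.162, -0.987, -0.001], [0.002, 0.001, -1.0]]
ft_force: [-0.2, -0.3, -0.9]
grip_width: 0.0433
gripper_force: 30.9
```

Call:
step_arm --targets '[[[0,0.001,0.003],[0,0,0]],[[0,0.001,0.004],[0,0,0]],[[0,0.001,0.004],[0,0,0]]]'

```text
time_s: 33.88
position: [0.5667, -0.123, 0.0832]
tool_rot: [[0.987, -0.162, 0.002], [-0.162, -0.987, -0.001], [0.003, 0.001, -1.0]]
ft_force: [-1.9, 0.7, 6.5]
grip_width: 0.0431
gripper_force: 31.6
```

Call:
step_arm --targets '[[[0,0,0],[0,0,0]],[[0,0,0],[0,0,0]],[[0,0,0],[0,0,0]],[[0,0,0],[0,0,0]],[[0,0,0],[0,0,0]],[[0,0,0],[0,0,0]],[[0,0,0],[0,0,0]]]' --jaw 85

```text
time_s: 34.47
position: [0.5666, -0.1231, 0.0823]
tool_rot: [[0.987, -0.162, 0.002], [-0.162, -0.987, -0.001], [0.002, 0.001, -1.0]]
ft_force: [-0.0, -0.5, 0.5]
grip_width: 0.0849
gripper_force: 0.0
```

Call:
step_arm --targets '[[[0,0,-0.05],[0,0,0]],[[0,0,-0.15],[0,0,0]],[[0,0,-0.26],[0,0,0]],[[0,0,-0.34],[0,0,0]],[[0,0,-0.37],[0,0,0]],[[0,0,-0.37],[0,0,0]]]'

```text
time_s: 34.97
position: [0.5671, -0.1233, 0.1953]
tool_rot: [[0.987, -0.162, 0.006], [-0.162, -0.987, -0.003], [0.006, 0.002, -1.0]]
ft_force: [-0.1, -0.4, -1.0]
grip_width: 0.0851
gripper_force: 0.0
```

```bash
python3 - <<'E'
from h import *
p,R=plan(.6475,.152,.195,12.2)
E
```

```text
shift [ 1.160e-01 -9.489e-01 -1.000e-04] turn [ 0.0038 -0.007  -0.4781] mm [  34.8 -284.7   -0. ]
```

Call:
step_arm --targets '[[[0.01,-0.1,0],[0,0,-0.06]],[[0.03,-0.23,0],[0,0,-0.14]],[[0.05,-0.37,0],[0,0,-0.23]],[[0.065,-0.51,0],[0,0,-0.3]],[[0.08,-0.65,0],[0,-0.007,-0.37]],[[0.1,-0.78,0],[0.003,-0.007,-0.43]],[[0.11,-0.89,0],[0.003,-0.007,-0.47]],[[0.116,-0.94,0],[0.003,-0.007,-0.478]],[[0.116,-0.949,0],[0.003,-0.007,-0.478]],[[0.116,-0.949,0],[0.003,-0.007,-0.478]]]'

```text
time_s: 35.8
position: [0.6463, 0.153, 0.1909]
tool_rot: [[0.977, 0.212, -0.007], [0.212, -0.977, 0.001], [-0.007, -0.002, -1.0]]
ft_force: [-0.2, -0.0, -0.3]
grip_width: 0.085
gripper_force: 0.0
```

```bash
python3 - <<'E'
from prof import *
c=get_image("top"); pickle.dump(c,open("top7.pkl","wb"))
g=cv2.cvtColor(ortho(c,.095,.51,.62,-.18,-.06),cv2.COLOR_RGB2HSV)
for t in(60,75,90): print("board",rect((g[...,2]>90)&(g[...,1]>t),.62,-.06))
plan(.6475,.152,.0098,12.2)
E
```

```text
board {'c': array([ 0.5656, -0.1247], dtype=float32), 'size': array([0.0474, 0.0656], dtype=float32), 'yaw': np.float32(-9.78)}
board {'c': array([ 0.5655, -0.1255], dtype=float32), 'size': array([0.0453, 0.0639], dtype=float32), 'yaw': np.float32(-9.32)}
board {'c': array([ 0.5651, -0.1256], dtype=float32), 'size': array([0.0411, 0.061 ], dtype=float32), 'yaw': np.float32(-10.3)}
shift [0.0075 0.0017 0.6054] turn [-0.0026  0.008  -0.0002] mm [  2.2   0.5 181.6]
```

The board is centred on the block to within about 1.5 mm. Picking up the weight.

Call:
step_arm --targets '[[[0.003,0.001,0.1],[0,0.008,0]],[[0.006,0.001,0.22],[0,0.008,0]],[[0.007,0.001,0.34],[0,0.008,0]],[[0.007,0.001,0.44],[0,0.008,0]],[[0.007,0.001,0.52],[0,0.008,0]],[[0.007,0.001,0.57],[0,0.008,0]],[[0.007,0.001,0.59],[0,0.008,0]],[[0.007,0.001,0.602],[0,0.008,0]],[[0.007,0.001,0.602],[0,0.008,0]]]'

```text
time_s: 36.6
position: [0.6483, 0.1518, 0.0126]
tool_rot: [[0.978, 0.21, 0.002], [0.21, -0.978, 0.002], [0.003, -0.002, -1.0]]
ft_force: [-0.8, -0.4, 0.8]
grip_width: 0.0848
gripper_force: 0.0
```

Call:
step_arm --targets '[[[0,0,0],[0,0,0]],[[0,0,0],[0,0,0]],[[0,0,0],[0,0,0]],[[0,0,0],[0,0,0]],[[0,0,0],[0,0,0]],[[0,0,0],[0,0,0]],[[0,0,0],[0,0,0]],[[0,0,0],[0,0,0]],[[0,0,0],[0,0,0]]]' --jaw 40 --grip_force 60

```text
time_s: 37.35
position: [0.6489, 0.1524, 0.0138]
tool_rot: [[0.977, 0.211, 0.004], [0.211, -0.977, 0.002], [0.005, -0.001, -1.0]]
ft_force: [-1.3, -1.2, 5.8]
grip_width: 0.0438
gripper_force: 63.0
```

Call:
step_arm --targets '[[[0,0,-0.02],[0,0,0]],[[0,0,-0.06],[0,0,0]],[[0,0,-0.14],[0,0,0]],[[0,0,-0.26],[0,0,0]],[[0,0,-0.38],[0,0,0]],[[0,0,-0.5],[0,0,0]],[[0,0,-0.6],[0,0,0]],[[0,0,-0.65],[0,0,0]],[[0,0,-0.65],[0,0,0]]]'

```text
time_s: 38.1
position: [0.6486, 0.1525, 0.2123]
tool_rot: [[0.977, 0.212, 0.009], [0.212, -0.977, 0.003], [0.01, -0.001, -1.0]]
ft_force: [0.3, 1.0, -5.7]
grip_width: 0.0438
gripper_force: 62.7
```

```bash
python3 - <<'E'
from h import *
p,R=plan(.566,-.1225,.2,-9.3)
E
```

```text
shift [-0.4634  0.8377  0.0355] turn [-0.0036 -0.0122  0.478 ] mm [-139.   251.3   10.7]
```

Call:
step_arm --targets '[[[-0.05,0.09,0],[0,0,0.06]],[[-0.11,0.2,0],[0,0,0.14]],[[-0.18,0.32,0],[0,0,0.22]],[[-0.25,0.45,0],[0,0,0.29]],[[-0.32,0.58,0.01],[0,-0.006,0.36]],[[-0.38,0.69,0.02],[-0.003,-0.012,0.42]],[[-0.43,0.78,0.03],[-0.003,-0.012,0.46]],[[-0.458,0.83,0.035],[-0.003,-0.012,0.478]],[[-0.463,0.838,0.035],[-0.003,-0.012,0.478]],[[-0.463,0.838,0.035],[-0.003,-0.012,0.478]]]'

```text
time_s: 38.93
position: [0.5643, -0.1234, 0.1949]
tool_rot: [[0.986, -0.164, -0.01], [-0.164, -0.987, 0.001], [-0.01, 0.0, -1.0]]
ft_force: [-0.3, 0.8, -6.1]
grip_width: 0.0441
gripper_force: 63.0
```

```bash
python3 - <<'E'
from h import *
plan(.566,-.1227,.11,-9.3)
E
```

```text
shift [ 0.0081 -0.0034  0.2828] turn [ 0.0004  0.0124 -0.0025] mm [ 2.4 -1.  84.8]
```

Call:
step_arm --targets '[[[0.002,-0.002,0.05],[0,0.012,-0.002]],[[0.005,-0.003,0.12],[0,0.012,-0.002]],[[0.008,-0.003,0.18],[0,0.012,-0.002]],[[0.008,-0.003,0.23],[0,0.012,-0.002]],[[0.008,-0.003,0.26],[0,0.012,-0.002]],[[0.008,-0.003,0.277],[0,0.012,-0.002]],[[0.008,-0.003,0.277],[0,0.012,-0.002]]]'

```text
time_s: 39.52
position: [0.5669, -0.1214, 0.1121]
tool_rot: [[0.987, -0.159, 0.0], [-0.159, -0.987, -0.001], [0.001, 0.001, -1.0]]
ft_force: [-0.8, 0.1, -5.5]
grip_width: 0.0441
gripper_force: 62.9
```

```bash
python3 - <<'E'
from h import *
plan(.566,-.1227,.1058,-9.3); print(env.observe()["ft_force"])
E
```

```text
shift [-0.0022  0.0046  0.021 ] turn [ 0.0007 -0.0007  0.003 ] mm [-0.7  1.4  6.3]
[-0.78196683  0.10847113 -5.5134355 ]
```

Call:
step_arm --targets '[[[-0.002,0.002,0.008],[0,0,0]],[[-0.002,0.002,0.014],[0,0,0]],[[-0.002,0.002,0.017],[0,0,0]],[[-0.002,0.002,0.017],[0,0,0]]]'

```text
time_s: 39.85
position: [0.5665, -0.1229, 0.1082]
tool_rot: [[0.987, -0.16, 0.003], [-0.16, -0.987, -0.002], [0.003, 0.001, -1.0]]
ft_force: [-0.5, -0.2, -5.6]
grip_width: 0.0435
gripper_force: 63.0
```

Call:
step_arm --targets '[[[0,0,0.002],[0,0,0]],[[0,0,0.004],[0,0,0]],[[0,0,0.004],[0,0,0]]]'

```text
time_s: 40.1
position: [0.5664, -0.1229, 0.1068]
tool_rot: [[0.987, -0.16, 0.002], [-0.16, -0.987, -0.002], [0.002, 0.001, -1.0]]
ft_force: [0.3, 0.1, -7.0]
grip_width: 0.0438
gripper_force: 63.0
```

Call:
step_arm --targets '[[[0,0,0.002],[0,0,0]],[[0,0,0.004],[0,0,0]],[[0,0,0.004],[0,0,0]]]'

```text
time_s: 40.35
position: [0.5665, -0.1229, 0.1058]
tool_rot: [[0.987, -0.16, 0.003], [-0.16, -0.987, -0.002], [0.003, 0.001, -1.0]]
ft_force: [-0.7, -0.1, -1.9]
grip_width: 0.0442
gripper_force: 63.2
```

Call:
step_arm --targets '[[[0,0,0.002],[0,0,0]],[[0,0,0.002],[0,0,0]]]'

```text
time_s: 40.52
position: [0.5665, -0.1229, 0.1058]
tool_rot: [[0.987, -0.16, 0.003], [-0.16, -0.987, -0.002], [0.003, 0.002, -1.0]]
ft_force: [-3.4, 0.6, 4.3]
grip_width: 0.0435
gripper_force: 64.1
```

Call:
step_arm --targets '[[[0,0,0],[0,0,0]],[[0,0,0],[0,0,0]],[[0,0,0],[0,0,0]],[[0,0,0],[0,0,0]],[[0,0,0],[0,0,0]],[[0,0,0],[0,0,0]],[[0,0,0],[0,0,0]]]' --jaw 85

```text
time_s: 41.1
position: [0.5665, -0.1229, 0.1049]
tool_rot: [[0.987, -0.16, 0.002], [-0.16, -0.987, -0.002], [0.003, 0.001, -1.0]]
ft_force: [0.6, 0.0, -0.1]
grip_width: 0.0851
gripper_force: 0.0
```

Call:
step_arm --targets '[[[0,0,-0.05],[0,0,0]],[[0,0,-0.15],[0,0,0]],[[0,0,-0.26],[0,0,0]],[[0,0,-0.36],[0,0,0]],[[0,0,-0.44],[0,0,0]],[[0,0,-0.47],[0,0,0]],[[0,0,-0.47],[0,0,0]]]'

```text
time_s: 41.68
position: [0.5667, -0.1228, 0.2479]
tool_rot: [[0.987, -0.16, 0.006], [-0.16, -0.987, -0.003], [0.006, 0.002, -1.0]]
ft_force: [0.5, 0.1, 0.0]
grip_width: 0.0852
gripper_force: 0.0
```

```bash
python3 - <<'E'
from h import *
p,R=plan(.60,.15,.25,8.7)
E
```

```text
shift [-0.0361 -0.9155 -0.0095] turn [ 0.0042 -0.0077 -0.3983] mm [ -10.8 -274.7   -2.8]
```

Call:
step_arm --targets '[[[-0.036,-0.12,0],[0,0,-0.06]],[[-0.036,-0.25,0],[0,0,-0.14]],[[-0.036,-0.39,0],[0,0,-0.22]],[[-0.036,-0.52,0],[0,0,-0.3]],[[-0.036,-0.66,0],[0,0,-0.36]],[[-0.036,-0.79,0],[0,0,-0.398]],[[-0.036,-0.88,0],[0,0,-0.398]],[[-0.036,-0.916,0],[0.004,-0.007,-0.398]],[[-0.036,-0.916,0],[0.004,-0.007,-0.398]]]'

```text
time_s: 42.43
position: [0.5991, 0.1523, 0.2433]
tool_rot: [[0.988, 0.154, -0.007], [0.154, -0.988, 0.002], [-0.006, -0.003, -1.0]]
ft_force: [0.6, -0.4, 0.2]
grip_width: 0.0847
gripper_force: 0.0
```

```bash
python3 - <<'E'
from prof import *
c=get_image("top"); s=get_image("side"); pickle.dump(c,open("top8.pkl","wb"))
f=lambda z,x1,y1,S=.2:ortho(c,z,x1-S,x1,y1-S,y1,S/290)[:290,:290]
W=cloud(c); m=(W[...,2]>.158)&(abs(W[...,0]-.565)<.05)&(abs(W[...,1]+.12)<.05); print("knob",W[m].mean(0))
g=cv2.cvtColor(ortho(c,.073,.46,.57,-.40,-.30),cv2.COLOR_RGB2GRAY); print("cured",rect(g>115,.57,-.30))
g=cv2.cvtColor(ortho(c,.073,.355,.467,-.41,-.32),cv2.COLOR_RGB2GRAY)
for t in(100,115): print("kept",rect(g>t,.467,-.32))
cv2.imwrite("pics/p8.png",np.vstack([np.hstack([f(.095,.66,-.02),f(.024,.60,-.26)]),np.hstack([cv2.resize(c["img"],(290,218)),cv2.resize(s["img"],(290,218))])])[...,::-1])
E
```

```text
knob [ 0.5664476  -0.12357845  0.16401268]
cured {'c': array([ 0.5167, -0.3502], dtype=float32), 'size': array([0.0517, 0.0716], dtype=float32), 'yaw': np.float32(8.41)}
kept {'c': array([ 0.4102, -0.3675], dtype=float32), 'size': array([0.0544, 0.0731], dtype=float32), 'yaw': np.float32(9.09)}
kept {'c': array([ 0.4101, -0.3672], dtype=float32), 'size': array([0.052 , 0.0714], dtype=float32), 'yaw': np.float32(9.09)}
```

View pics/p8.png

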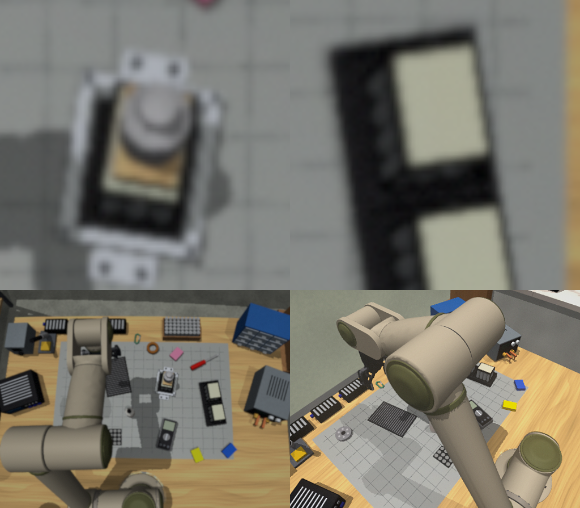

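Everything is in place: the knob is at (0.566,-0.124), within 1 mm of the block beneath, and the cured block is square in the tray half, 0–3 mm off the middle. Handing in.

```bash
python3 -c "
from h import *
print(close_job())"
```

```text
the job is handed in; nothing more can be done
None
```

The job is handed in at about 42 s: the cured block stands square in the tray's empty half, at most about 3 mm off the middle by the camera, and the waiting block stands in the press base within about 2 mm of centre, with the board and then the weight back on top; the kept block was left alone and the arm never came near the glue bottle, though I did not check it closely in the last pictures.

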